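# Refill the bag closer and put the carton away

## Task

Get the bag closer ready for the morning: slide its rail back, load every stick of clips lying on the table into its channel, against the spring follower, foot down and flat on the channel floor behind the yellow lip, and only then slide the rail fully shut over them. Also put the red carton back in the rack, standing on the rack's floor between the blue and the white one: nudge the neighbours apart to make room, keep all cartons upright in the rack, and leave the other things on the table alone.

Things in the scene. Friction and masses are not known exactly. Their poses are not given: they have to be found in the camera images.
- closer: Bench bag closer, bolted down: steel base plate with a straight green channel, open at the top, running along its +x (z up, origin on the table under the inner face of the front lip). Channel x = 0 to 260 mm, floor at z = 8 mm, 29 mm wide, walls 5 mm thick with tops at z = 16 mm. A row of up to 5 sticks fits, pressed against the lip by the follower.
- closer_lip (a point): Middle of the top of the yellow lip across the channel's mouth, z = 14 mm, 8 mm thick (closer x = -8 to 0). Nothing in front of it is higher. Each stick goes in from the front over the lip: hold its underside just above 17 mm, shove back (+x) the follower or the sticks before it till its own front end is past the lip, then lower it to the floor and let go.
- follower (a joint): Orange follower block in the channel (14 mm long, 20 mm wide, top at z = 34 mm), m: 0 = at the lip, channel empty (face 2 mm behind the lip); grows to 0.234 as it is pushed back (+x of the closer). Spring force about 2.8 N at 0, 4.7 N at 0.234; it always springs forward and pushes loaded sticks to the lip.
- rail (a joint): Steel cover rail over the channel, an upside-down U 190 mm long, 50 mm wide, underside at z = 38.5 mm, top at 41.5 mm. Starts shut or nearly. m: 0 = shut, front edge 2 mm behind the lip; up to 0.065 = open, slid back (+x of the closer) to free that much channel at the front. Stays where left (friction 2.5 N). Clears a seated stick (top at 34 mm).
- rail_grip (a point): Centre of the rail's black grip fin: 30 mm long along the closer's x, 12 mm wide, 24 mm high (40.5 to 64.5 mm over the table), 33 mm behind the rail's front edge.
- strip_0: White stick of bag clips with thin blue lines, 44 mm long (its x), an upside-down T in section: foot 24 mm wide (y) and 5 mm high, web 14 mm wide above it, 26 mm high in all; 50 g. Origin: centre of the underside, z up. Both ends alike. 3 to 5 such sticks are there; absent ones have no pose.
- strip_1: White stick of bag clips with thin blue lines, 44 mm long (its x), an upside-down T in section: foot 24 mm wide (y) and 5 mm high, web 14 mm wide above it, 26 mm high in all; 50 g. Origin: centre of the underside, z up. Both ends alike. 3 to 5 such sticks are there; absent ones have no pose.
- strip_2: White stick of bag clips with thin blue lines, 44 mm long (its x), an upside-down T in section: foot 24 mm wide (y) and 5 mm high, web 14 mm wide above it, 26 mm high in all; 50 g. Origin: centre of the underside, z up. Both ends alike. 3 to 5 such sticks are there; absent ones have no pose.
- strip_3: White stick of bag clips with thin blue lines, 44 mm long (its x), an upside-down T in section: foot 24 mm wide (y) and 5 mm high, web 14 mm wide above it, 26 mm high in all; 50 g. Origin: centre of the underside, z up. Both ends alike. 3 to 5 such sticks are there; absent ones have no pose.
- strip_4: White stick of bag clips with thin blue lines, 44 mm long (its x), an upside-down T in section: foot 24 mm wide (y) and 5 mm high, web 14 mm wide above it, 26 mm high in all; 50 g. Origin: centre of the underside, z up. Both ends alike. 3 to 5 such sticks are there; absent ones have no pose.
- rack: Low open wooden rack for cartons, fixed; origin on the table under its centre, the row of cartons runs along its y. Floor at z = 4 mm, inside 57 mm (x) by 202 mm (y), rim 6 mm thick with its top at z = 16 mm. Four cartons fit, with 26 mm to spare in the row.
- carton_red: Red refill carton, rigid box 52 mm (x) x 44 mm (y) x 58 mm high, about 160 g, paper label on both x faces. Origin: centre of the underside, z up. Starts standing on the table.
- carton_blue: Blue refill carton, rigid box 52 mm (x) x 44 mm (y) x 58 mm high, about 160 g, paper label on both x faces. Origin: centre of the underside, z up. Starts standing in the rack, in a tight row with the other two, label faces towards the rack's long rims, at one end of the row.
- carton_white: White refill carton, rigid box 52 mm (x) x 44 mm (y) x 58 mm high, about 160 g, paper label on both x faces. Origin: centre of the underside, z up. Starts standing in the rack, in a tight row with the other two, label faces towards the rack's long rims, white always in the middle.
- carton_green: Green refill carton, rigid box 52 mm (x) x 44 mm (y) x 58 mm high, about 160 g, paper label on both x faces. Origin: centre of the underside, z up. Starts standing in the rack, in a tight row with the other two, label faces towards the rack's long rims, at one end of the row.
- by_espresso: Bystander, not to be disturbed: white mug, 88 x 127 x 95 mm. Origin: centre of the underside.
- by_honey: Bystander, not to be disturbed: jar with green lid, 62 mm across, 85 mm high. Origin: centre of the underside.
- by_jam: Bystander, not to be disturbed: jar with yellow lid, 62 mm across, 85 mm high. Origin: centre of the underside.
- by_bake_timer: Bystander, not to be disturbed: cream wind-up timer with black knob, 69 mm across, 48 mm high. Origin: centre of the underside.
- by_card_terminal: Bystander, not to be disturbed: card terminal, 170 x 79 x 24 mm. Origin: centre of the underside.
There are look-alikes about, which are no part of the job. Leave any brown or orange look-alike of the strip_0 alone.

How it is judged (in metres and radians):
On the way, in this order (a step that is already met when the one before it is completed fails the run):
1. the rail is slid open (value of joint rail above 0.05 m), for 0.2 s.
2. every stick on hand lies seated in the channel while the rail is still open (x of strip_0 in the frame of closer between 0.015 and 0.21 m and y of strip_0 in the frame of closer between -0.005 and 0.005 m and z of strip_0 in the frame of closer between 0.004 and 0.0105 m and angle between the x axis of each of strip_0, strip_1, strip_2, strip_3, strip_4 and the x axis of closer, either way round below 0.15 rad and angle between each of strip_0, strip_1, strip_2, strip_3, strip_4's own z axis and vertical below 0.1 rad and x of strip_1 in the frame of closer between 0.015 and 0.21 m and y of strip_1 in the frame of closer between -0.005 and 0.005 m and z of strip_1 in the frame of closer between 0.004 and 0.0105 m and x of strip_2 in the frame of closer between 0.015 and 0.21 m and y of strip_2 in the frame of closer between -0.005 and 0.005 m and z of strip_2 in the frame of closer between 0.004 and 0.0105 m and x of strip_3 in the frame of closer between 0.015 and 0.21 m and y of strip_3 in the frame of closer between -0.005 and 0.005 m and z of strip_3 in the frame of closer between 0.004 and 0.0105 m and x of strip_4 in the frame of closer between 0.015 and 0.21 m and y of strip_4 in the frame of closer between -0.005 and 0.005 m and z of strip_4 in the frame of closer between 0.004 and 0.0105 m and value of joint rail above 0.045 m), for 0.2 s.
3. the rail is fully shut over the seated sticks (x of strip_0 in the frame of closer between 0.015 and 0.21 m and y of strip_0 in the frame of closer between -0.005 and 0.005 m and z of strip_0 in the frame of closer between 0.004 and 0.0105 m and angle between the x axis of each of strip_0, strip_1, strip_2, strip_3, strip_4 and the x axis of closer, either way round below 0.15 rad and angle between each of strip_0, strip_1, strip_2, strip_3, strip_4's own z axis and vertical below 0.1 rad and x of strip_1 in the frame of closer between 0.015 and 0.21 m and y of strip_1 in the frame of closer between -0.005 and 0.005 m and z of strip_1 in the frame of closer between 0.004 and 0.0105 m and x of strip_2 in the frame of closer between 0.015 and 0.21 m and y of strip_2 in the frame of closer between -0.005 and 0.005 m and z of strip_2 in the frame of closer between 0.004 and 0.0105 m and x of strip_3 in the frame of closer between 0.015 and 0.21 m and y of strip_3 in the frame of closer between -0.005 and 0.005 m and z of strip_3 in the frame of closer between 0.004 and 0.0105 m and x of strip_4 in the frame of closer between 0.015 and 0.21 m and y of strip_4 in the frame of closer between -0.005 and 0.005 m and z of strip_4 in the frame of closer between 0.004 and 0.0105 m and value of joint rail below 0.004 m), for 0.2 s.
At the end, for the whole second after the job is handed in: Every stick on hand lies in the channel (5 mm of its middle line, 2.5 mm of the floor, 0.15 rad in line), rail within 4 mm of shut; all cartons upright on the rack floor, red between blue and white (centres within 75 mm of each) (all of step 3 and x of carton_red in the frame of rack between -0.006 and 0.006 m and z of carton_red in the frame of rack between 0.001 and 0.007 m and y of carton_red in the frame of rack between -0.083 and 0.083 m and angle between each of carton_red, carton_blue, carton_white, carton_green's own z axis and vertical below 0.1 rad and x of carton_blue in the frame of rack between -0.006 and 0.006 m and z of carton_blue in the frame of rack between 0.001 and 0.007 m and y of carton_blue in the frame of rack between -0.083 and 0.083 m and x of carton_white in the frame of rack between -0.006 and 0.006 m and z of carton_white in the frame of rack between 0.001 and 0.007 m and y of carton_white in the frame of rack between -0.083 and 0.083 m and x of carton_green in the frame of rack between -0.006 and 0.006 m and z of carton_green in the frame of rack between 0.001 and 0.007 m and y of carton_green in the frame of rack between -0.083 and 0.083 m and horizontal distance between carton_red and carton_blue below 0.075 m and horizontal distance between carton_red and carton_white below 0.075 m and linear speed of carton_red below 0.02 m/s); the robot touches nothing.
It fails at once if a bystander is moved more than 3 cm (distance of any of by_espresso, by_honey, by_jam, by_bake_timer, by_card_terminal from where it was at the start of the episode above 0.03 m).
It fails at once if a carton of the rack is tipped over (angle between any of carton_blue, carton_white, carton_green's own z axis and vertical above 0.6 rad).
Of strip_0, strip_1, strip_2, strip_3, strip_4 only 3 to 5 are there at a start; the rules pass over those that are not, and their reading is None.
At some moment in a run one of carton_red, strip_0, strip_1, strip_2, strip_3, strip_4 may be knocked a few centimetres aside while the robot is not near it.
It also fails if it takes over 210 s, if anything falls off the work surface, if the arm or the gripper's body presses on something with over 40 N, if the wrist force passes 120 N, or if a joint passes its speed limit or range.

## Robot

A 6-joint arm with a two-finger parallel gripper is mounted at the origin on a cart in front of the work surface, level with it; the furniture and walls round the work are solid. World frame = base frame: x ahead of the robot, y to its left, z up, the work surface at z = 0. Lengths are in m, angles in degrees, forces in N, time in s.
With the tool pointing down it reaches from about 0.3 to 0.75 m from the base axis. Payload 8.5 kg.
Tool frame: the origin (TCP) lies midway between the tips of the shut fingers; the grasp point (between the pads) lies 19 mm behind it; z points along the fingers, y is the line along which they close (so a half turn about z gives the same grasp; the last joint's range is limited). The gripper opens to 85 mm and grips with 20 to 120 N. Pads are 22 mm wide; open, the fingers measure 114 mm over their backs; the gripper's body (76 mm by 85 mm) begins 54 mm behind the grasp point. The pads swing forward as they close: fully open they stand 13 mm farther back than shut.
Start: joints at [-87.049, 21.807, 74.336, -0, 83.858, -12.336], TCP at [0.145, -0.531, 0.231] pointing down, gripper open.
Joint ranges: [-178.18, 178.18], [-50.72, 133.34], [12.68, 142.11], [-81.47, 261.47], [9.98, 163.14], [-165.26, 165.26]. Speed limits (degrees/s): [136.94, 136.94, 180, 180, 180, 180].

## Interface

Orientations are given as a 3x3 rotation matrix whose columns are the frame's x, y, z axes.
In Python, from rig import env, viewer, recognise, pinpoint gives the robot as it stands.
- The arm moves only by the tool move_arm, never from a script. Its argument "plan" is text: rows parted by semicolons, each of 7 numbers parted by spaces: the shift along the tool's x, y, z in m, then the turn, a rotation vector about the tool's x, y, z in rad, then the finger opening in m, from 0 to 0.0854. A call has 1 to 12 rows; each row shifts and turns the commanded pose from where the row before left it, along the tool's axes as they then stand; what a row does not reach is not made up. A row lasts 1/8 s, in which the tool goes at most 62.5 mm and 10.7 degrees, less where a joint would pass 70% of its speed; a pose out of reach is approached as far as the arm can. A call is refused whole if a number of a shift passes 0.0625 or a number of a turn 0.188, either way. A call with a gripper value outside its range is refused whole. The fingers move at their own pace and stop on an object; "grip_force" is the grip in N (left out, the last holds). Time passes only in rows, so rows that do not move let the fingers close. It gives the time, the measured TCP pose, the force, the opening and the grip force at its end, in the units of the state.
- env.observe(): the state, without advancing time (a new reading comes with each control period).
- viewer.get_image(name): name is "scene" or "side" or "wrist"; returns (picture, depth): 400x640x3 uint8, red, green, blue; 400x640 float32, m along the optical axis (not along the pixel's ray), 0 where there is no reading.
- viewer.calibration(name): a dict with "fx", "fy", "cx", "cy" (pixels), "k1" (the pictures are not rectified: a ray, as slopes to the right and down, at radius r is drawn at 1 + k1 r^2 times it, then the intrinsics apply), "R" (3x3) and "t" (3): a world point X has camera coordinates R X + t. Camera axes: x right, y down, z forward; pixel columns grow to the right and rows downward; lengths in m; the calibration is good to about 2 mm. A picture is of the moment at which its call begins: read the wrist's pose just before it. calibration takes no time and is no camera call; for the wrist camera it gives the pose at the moment of the call.
- env.close_job(): hands the job in; it is judged then, once.
Trained networks look in the newest picture that a camera, given by its name, has taken for a name from the list of things; names that differ only in an ending like _2 or _b are one class to them, and where a whole thing is asked for, a point or a joint stands for the part that bears it (a point fixed in the world has none). Each returns a list of dicts, best first, with "conf" (0 to 1); they miss things now and then, are a little off and sometimes report something else, mostly with a low value. They report only what shows in the picture. A call takes as long as a camera call. They do not tell look-alikes from the thing itself.
- recognise(camera, name): "extent" ([centre column, centre row, width, height] in pixels, round what is visible of it).
- pinpoint(camera, name): "pixel" ([column, row] in pixels: a listed point, or the origin of a listed thing).
The state is a dict: "time_s": time; "q": joint angles; "qvel": joint speeds; "joint_efforts": joint torques, N m; "position": TCP position; "tool_rot": TCP orientation; "ft_force": force on the tool from outside, world axes, zero at the start; "wrist_torque": the same for the moment, N m; "grip_width": finger opening in m; "gripper_force": force on a finger pad.
Only numpy, scipy, OpenCV 4.12 (cv2) and the standard library are available. Lean on these libraries where they do the work, as an engineer would, in place of code of your own. Each camera call takes 0.05 s, during which the arm holds its last target. There are 200 camera calls.

## Working session

There is one attempt and no reset: what is moved stays moved. The work goes in short steps, Python scripts to look and compute and a tool call to move; the robot and the scene stay as the last step left them, time stands still between calls to the robot, and variables do not carry over. Pictures are saved under pics/ and viewed, at most 14 in all, crops included, and the job is handed in when it is done.

Besides the shell and the picture viewer there is one more tool, called as name(argument=value, ...) on one line, values as JSON. move_arm: Moves the arm, as the interface text tells. Its arguments: {"type":"object","properties":{"plan":{"type":"string"},"grip_force":{"type":"number"}},"required":["plan"]}

```bash
ls; mkdir -p pics; cat > h.py <<'E'
import numpy as np, cv2
from rig import env, viewer, recognise, pinpoint
def snap(cam,fn=None):
    im,d=viewer.get_image(cam); c=viewer.calibration(cam)
    if fn: cv2.imwrite('pics/'+fn,im[:,:,::-1])
    return im,d,c
def ray(c,px):
    K=np.array([[c['fx'],0,c['cx']],[0,c['fy'],c['cy']],[0,0,1]],float)
    p=cv2.undistortPoints(np.array(px,float).reshape(-1,1,2),K,np.array([c['k1'],0,0,0,0.])).reshape(-1,2)
    return np.c_[p,np.ones(len(p))]
def on_z(c,px,z):
    r=ray(c,px)@np.array(c['R']); o=-np.array(c['R']).T@np.array(c['t'])
    return o+r*((z-o[2])/r[:,2])[:,None]
def cloud(c,d):
    v,u=np.mgrid[0:400,0:640]; r=ray(c,np.c_[u.ravel(),v.ravel()])*d.ravel()[:,None]
    P=(r-np.array(c['t']))@np.array(c['R']); P[d.ravel()==0]=np.nan
    return P.reshape(400,640,3)
def proj(c,X):
    X=np.atleast_2d(X)@np.array(c['R']).T+np.array(c['t']); s=X[:,:2]/X[:,2:]
    s=s*(1+c['k1']*(s**2).sum(1,keepdims=True)); return s*[c['fx'],c['fy']]+[c['cx'],c['cy']]
E
python3 - <<'E'
from h import *
for cam in ('scene','side'):
    im,d,c=snap(cam,cam+'0.png'); print(cam,{k:np.round(v,3).tolist() for k,v in c.items()})
    for n in ('closer','closer_lip','follower','rail_grip','strip_0','rack','carton_red','carton_blue','carton_white','carton_green'):
        r=pinpoint(cam,n); print(n,[(np.round(x['pixel']).tolist(),round(x['conf'],2)) for x in r[:7]])
E
```

```text
pics
scene {'fx': 455.171, 'fy': 455.171, 'cx': 312.904, 'cy': 203.079, 'k1': 0.01, 'R': [[0.517, -0.856, 0.011], [-0.476, -0.297, -0.828], [0.712, 0.423, -0.561]], 't': [-0.263, 0.305, 1.225]}
closer [([309.0, 229.0], 0.65), ([379.0, 247.0], 0.53), ([238.0, 204.0], 0.2)]
closer_lip [([308.0, 229.0], 0.82)]Traceback (most recent call last):
  File "<stdin>", line 5, in <module>
ValueError: it knows: by_bake_timer, by_card_terminal, by_espresso, by_honey, by_jam, carton_blue, carton_green, carton_red, carton_white, closer, closer_lip, rack, rail_grip, strip
```

```bash
python3 - <<'E'
from h import *
for cam in ('scene','side'):
    im,d,c=snap(cam,cam+'0.png'); print(cam,{k:np.round(v,3).tolist() for k,v in c.items()})
    P=cloud(c,d); np.savez('pics/'+cam,P=P,im=im)
    for n,z in (('closer',0),('closer_lip',.014),('rail_grip',.0525),('strip',0),('rack',0),('carton_red',0),('carton_blue',.004),('carton_white',.004),('carton_green',.004)):
        r=pinpoint(cam,n); print(n,[(np.round(x['pixel']).tolist(),round(x['conf'],2),np.round(on_z(c,x['pixel'],z)[0],3).tolist()) for x in r[:8]])
E
```

```text
scene {'fx': 455.171, 'fy': 455.171, 'cx': 312.904, 'cy': 203.079, 'k1': 0.01, 'R': [[0.517, -0.856, 0.011], [-0.476, -0.297, -0.828], [0.712, 0.423, -0.561]], 't': [-0.263, 0.305, 1.225]}
closer [([311.0, 231.0], 0.74, [0.457, -0.022, 0.0])]
closer_lip [([311.0, 227.0], 0.92, [0.459, -0.022, 0.014]), ([378.0, 250.0], 0.57, [0.471, -0.262, 0.014]), ([319.0, 210.0], 0.35, [0.558, 0.004, 0.014])]
rail_grip [([321.0, 212.0], 0.8, [0.504, -0.034, 0.053]), ([239.0, 203.0], 0.74, [0.403, 0.237, 0.052])]
strip [([296.0, 195.0], 0.59, [0.619, 0.141, 0.0]), ([217.0, 216.0], 0.54, [0.353, 0.301, 0.0]), ([242.0, 203.0], 0.52, [0.465, 0.277, 0.0]), ([213.0, 197.0], 0.5, [0.44, 0.395, 0.0]), ([256.0, 192.0], 0.41, [0.554, 0.28, 0.0])]
rack [([378.0, 249.0], 0.83, [0.492, -0.256, 0.0])]
carton_red []
carton_blue [([387.0, 254.0], 0.6, [0.479, -0.292, 0.004])]
carton_white [([377.0, 244.0], 0.77, [0.505, -0.246, 0.004])]
carton_green [([365.0, 240.0], 0.82, [0.505, -0.203, 0.004]), ([253.0, 194.0], 0.18, [0.53, 0.278, 0.004])]
side {'fx': 405.032, 'fy': 405.032, 'cx': 324.516, 'cy': 199.606, 'k1': 
[... 526 characters left out ...]
[348.0, 308.0], 0.6, [0.437, 0.386, 0.0]), ([348.0, 274.0], 0.51, [0.44, 0.269, 0.0]), ([379.0, 284.0], 0.51, [0.365, 0.302, 0.0])]
rack [([333.0, 179.0], 0.51, [0.51, -0.267, 0.0]), ([267.0, 267.0], 0.32, [0.643, 0.254, 0.0])]
carton_red [([384.0, 254.0], 0.6, [0.349, 0.182, 0.0]), ([268.0, 268.0], 0.59, [0.639, 0.262, -0.0]), ([295.0, 165.0], 0.4, [0.665, -0.382, 0.0])]
carton_blue [([338.0, 180.0], 0.66, [0.491, -0.246, 0.004]), ([339.0, 175.0], 0.39, [0.488, -0.294, 0.004])]
carton_white [([335.0, 188.0], 0.5, [0.498, -0.188, 0.004]), ([338.0, 179.0], 0.46, [0.49, -0.254, 0.004]), ([382.0, 253.0], 0.44, [0.354, 0.182, 0.004])]
carton_green [([335.0, 187.0], 0.87, [0.499, -0.194, 0.004])]
```

View pics/scene0.png

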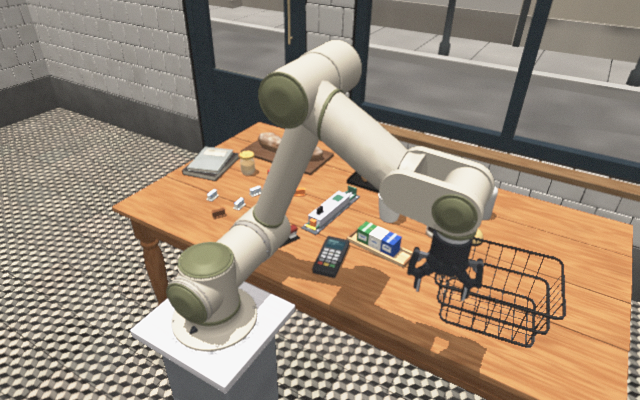

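View pics/side0.png

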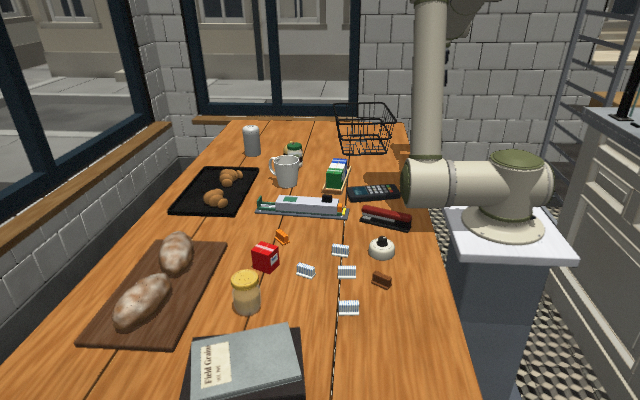

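The side view shows four white sticks with blue lines at (341,250), (305,270), (347,271) and (348,307). The look-alikes are orange at (282,237) and brown at (381,280). The red carton is at (265,257). The closer is at (305,207) with its yellow lip at (345,212), and the rack with green, white and blue is at (337,177). In the scene view the arm hides part of the middle, so I'll move over and look with the wrist camera.

```bash
python3 - <<'E'
from h import *
o=env.observe(); print(np.round(o['tool_rot'],3).tolist(), np.round(o['position'],3))
c=viewer.calibration('wrist'); R=np.array(o['tool_rot']); cp=-np.array(c['R']).T@np.array(c['t'])
print('cam in tool',np.round(R.T@(cp-o['position']),3).tolist(),'cam axes in tool (rows x,y,z)',np.round(np.array(c['R'])@R,3).tolist(),c['fx'])
D=np.load('pics/side.npz'); P=D['P']; im=D['im'].astype(int)
hsv=cv2.cvtColor(D['im'],cv2.COLOR_RGB2HSV).astype(int)
# white-ish things above table
def seg(m,name,mina=12):
    n,l,s,ce=cv2.connectedComponentsWithStats(m.astype(np.uint8),connectivity=8)
    for i in range(1,n):
        if s[i,4]<mina: continue
        Q=P[l==i]; Q=Q[~np.isnan(Q[:,0])]
        if len(Q)<5: continue
        (cx,cy),(w,h),a=cv2.minAreaRect(Q[:,:2].astype(np.float32))
        print(name,np.round(ce[i]).tolist(),s[i,4],'rect',np.round([cx,cy,w,h,a],3).tolist(),'z',np.round([Q[:,2].min(),np.median(Q[:,2]),Q[:,2].max()],3).tolist())
reg=(P[...,0]>.25)&(P[...,0]<.85)&(P[...,1]>-.45)&(P[...,1]<.6)&(P[...,2]>-.005)&(P[...,2]<.12)
seg(reg&(hsv[...,1]<60)&(hsv[...,2]>110),'white')
seg(reg&(hsv[...,0]>22)&(hsv[...,0]<34)&(hsv[...,1]>150)&(hsv[...,2]>120),'yellow',4)
seg(reg&((hsv[...,0]<6)|(hsv[...,0]>174))&(hsv[...,1]>150),'red')
seg(reg&(hsv[...,0]>45)&(hsv[...,0]<85)&(hsv[...,1]>80),'green')
seg(reg&(hsv[...,0]>100)&(hsv[...,0]<130)&(hsv[...,1]>100),'blue')
E
```

```text
[[0.965, 0.264, 0.0], [0.264, -0.965, 0.0], [0.0, -0.0, -1.0]] [ 0.145 -0.53   0.231]
cam in tool [0.08, -0.0, -0.143] cam axes in tool (rows x,y,z) [[0.001, 1.0, 0.0], [-0.95, 0.001, -0.312], [-0.312, 0.0, 0.95]] 305.86719474242227
white [287.0, 168.0] 774 rect [0.685, -0.269, 0.11, 0.209, 3.661] z [0.001, 0.064, 0.095]
white [337.0, 165.0] 82 rect [0.496, -0.249, 0.056, 0.05, 82.444] z [0.046, 0.061, 0.064]
white [379.0, 189.0] 20 rect [0.349, -0.152, 0.01, 0.052, 13.963] z [0.02, 0.023, 0.024]
white [370.0, 190.0] 21 rect [0.382, -0.145, 0.008, 0.053, 13.332] z [0.019, 0.023, 0.026]
white [374.0, 189.0] 19 rect [0.365, -0.15, 0.009, 0.048, 15.908] z [0.021, 0.023, 0.025]
white [305.0, 204.0] 837 rect [0.604, -0.026, 0.056, 0.246, 86.414] z [0.004, 0.037, 0.043]
white [269.0, 212.0] 13 rect [0.693, -0.008, 0.01, 0.032, 83.041] z [0.003, 0.005, 0.007]
white [305.0, 214.0] 28 rect [0.581, 0.001, 0.065, 0.012, 0.824] z [0.002, 0.005, 0.007]
white [344.0, 216.0] 22 rect [0.458, 0.0, 0.04, 0.02, 55.598] z [0.002, 0.006, 0.008]
white [366.0, 217.0] 16 rect [0.393, 0.01, 0.014, 0.021, 69.
[... 1211 characters left out ...]
.0] 358 rect [0.338, 0.036, 0.025, 0.143, 68.937] z [0.031, 0.043, 0.049]
red [264.0, 258.0] 584 rect [0.646, 0.255, 0.047, 0.054, 66.187] z [-0.001, 0.04, 0.06]
green [294.0, 146.0] 82 rect [0.665, -0.375, 0.05, 0.05, 23.619] z [0.073, 0.083, 0.086]
green [334.0, 179.0] 295 rect [0.502, -0.202, 0.045, 0.053, 82.964] z [0.003, 0.039, 0.063]
green [264.0, 205.0] 97 rect [0.705, -0.033, 0.039, 0.056, 89.375] z [0.007, 0.014, 0.038]
green [290.0, 199.0] 50 rect [0.629, -0.029, 0.039, 0.032, 0.338] z [0.039, 0.041, 0.043]
green [339.0, 214.0] 13 rect [0.475, 0.001, 0.006, 0.012, 77.184] z [0.006, 0.01, 0.017]
blue [340.0, 161.0] 53 rect [0.49, -0.291, 0.045, 0.049, 85.033] z [0.046, 0.06, 0.063]
```

move_arm(plan="0.034 -0.035 -0.006 0 0 0 0.085;0.034 -0.035 -0.006 0 0 0 0.085;0.034 -0.035 -0.006 0 0 0 0.085;0.034 -0.035 -0.006 0 0 0 0.085;0.034 -0.035 -0.006 0 0 0 0.085;0.034 -0.035 -0.006 0 0 0 0.085;0.034 -0.035 -0.006 0 0 0 0.085;0.034 -0.035 -0.006 0 0 0 0.085;0.034 -0.035 -0.006 0 0 0 0.085;0.034 -0.035 -0.006 0 0 0 0.085;0.034 -0.035 -0.006 0 0 0 0.085;0.034 -0.035 -0.006 0 0 0 0.085", grip_force=40)

```text
time_s: 2.65
position: [0.4284, -0.0162, 0.3037]
tool_rot: [[0.965, 0.264, 0.001], [0.264, -0.965, -0.0], [0.0, 0.0, -1.0]]
ft_force: [1.0, -0.4, -0.2]
grip_width: 0.0852
gripper_force: 0.0
```

move_arm(plan="0.034 -0.035 -0.006 0 0 0 0.085;0.034 -0.035 -0.006 0 0 0 0.085;0.034 -0.035 -0.006 0 0 0 0.085;0.034 -0.035 -0.006 0 0 0 0.085;0 0 0 0 0 0.165 0.085;0 0 0 0 0 0.165 0.085;0 0 0 0 0 0 0.085;0 0 0 0 0 0 0.085")

```text
time_s: 3.65
position: [0.5221, 0.153, 0.3274]
tool_rot: [[0.998, -0.06, 0.0], [-0.06, -0.998, 0.0], [0.0, -0.0, -1.0]]
ft_force: [-0.2, -0.4, 0.8]
grip_width: 0.0853
gripper_force: 0.0
```

```bash
python3 - <<'E'
from h import *
o=env.observe(); print(np.round(o['position'],3),np.round(o['tool_rot'],3).tolist(),np.round(o['q'],1),o['time_s'])
im,d,c=snap('wrist','w1.png'); np.savez('pics/w1',P=cloud(c,d),im=im)
for n,z in (('closer',0),('closer_lip',.014),('rail_grip',.0525),('strip',0),('rack',0),('carton_red',0),('carton_blue',.004),('carton_white',.004),('carton_green',.004)):
    r=pinpoint('wrist',n); print(n,[(np.round(x['pixel']).tolist(),round(x['conf'],2),np.round(on_z(c,x['pixel'],z)[0],3).tolist()) for x in r[:8]])
E
```

```text
[0.522 0.153 0.327] [[0.998, -0.06, 0.0], [-0.06, -0.998, 0.0], [0.0, -0.0, -1.0]] [ 3.9 18.4 63.8  0.  97.7 97.3] 3.65
closer [([433.0, 185.0], 0.64, [0.463, -0.017, 0.0])]
closer_lip [([437.0, 188.0], 0.76, [0.461, -0.018, 0.014])]
rail_grip [([448.0, 159.0], 0.92, [0.514, -0.017, 0.052]), ([438.0, 188.0], 0.25, [0.473, -0.005, 0.052]), ([301.0, 192.0], 0.23, [0.479, 0.189, 0.052])]
strip [([184.0, 215.0], 0.86, [0.436, 0.391, 0.0]), ([246.0, 253.0], 0.84, [0.36, 0.299, 0.0]), ([244.0, 144.0], 0.78, [0.545, 0.275, 0.0]), ([305.0, 191.0], 0.72, [0.465, 0.189, 0.0]), ([334.0, 83.0], 0.69, [0.624, 0.133, 0.0]), ([254.0, 203.0], 0.67, [0.449, 0.273, 0.0])]
rack [([304.0, 190.0], 0.43, [0.467, 0.19, 0.0])]
carton_red [([251.0, 70.0], 0.88, [0.648, 0.251, 0.0])]
carton_blue []
carton_white [([304.0, 194.0], 0.63, [0.46, 0.189, 0.004])]
carton_green [([241.0, 143.0], 0.44, [0.547, 0.279, 0.004]), ([303.0, 192.0], 0.44, [0.464, 0.191, 0.004])]
```

View pics/w1.png

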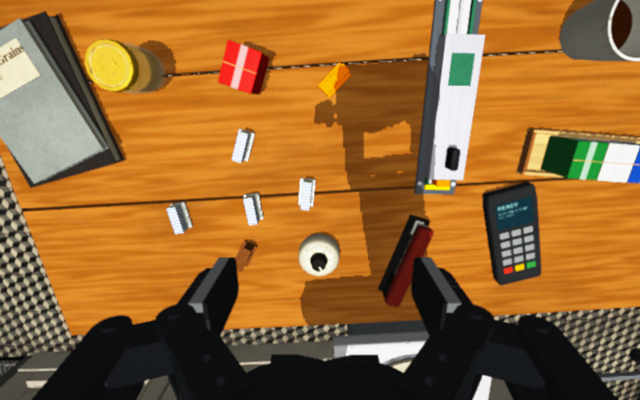

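The wrist view shows white sticks at (179,217), (252,208), (243,146) and (306,193). The brown look-alike is at (246,253) and the orange one at (335,80). The four white ones with blue lines fit the description. I'll enlarge that area to confirm and measure poses.

```bash
cat >> h.py <<'E'
def rects(P,m,mina=10):
    n,l,s,ce=cv2.connectedComponentsWithStats(m.astype(np.uint8),connectivity=8); out=[]
    for i in range(1,n):
        Q=P[l==i]; Q=Q[~np.isnan(Q[:,0])]
        if len(Q)<mina: continue
        (cx,cy),(w,h),a=cv2.minAreaRect((Q[:,:2]*1000).astype(np.float32))
        if w<h: w,h,a=h,w,a+90
        a=(a+90)%180-90
        out.append((np.round(ce[i]).tolist(),len(Q),np.round([cx/1000,cy/1000],4).tolist(),round(w),round(h),round(a,1),round(float(np.median(Q[:,2])),4)))
    return out
def hsv(im): return cv2.cvtColor(im,cv2.COLOR_RGB2HSV).astype(int)
E
python3 - <<'E'
from h import *
D=np.load('pics/w1.npz'); P=D['P']; im=D['im']; H=hsv(im)
cr=cv2.resize(im[40:280,150:350],None,fx=2.5,fy=2.5,interpolation=cv2.INTER_CUBIC); cv2.imwrite('pics/w1c.png',cr[:,:,::-1])
z=P[...,2]; reg=(P[...,1]>-.45)&(P[...,1]<.5)&(P[...,0]>.3)
print('table z',np.nanmedian(z[100:250,60:160]))
w=(H[...,1]<90)&(H[...,2]>100)
for n,m in (('stick web',reg&(z>.018)&(z<.032)),('stick any',reg&(z>.004)&(z<.032)&w),('rail',reg&(z>.036)&(z<.046)&w),('fin',reg&(z>.055)&(z<.07)),('red top',reg&(z>.053)&(z<.063)),('yellow',reg&(H[...,0]>20)&(H[...,0]<34)&(H[...,1]>180)&(H[...,2]>150)&(z<.03)),
 ('green',reg&(H[...,0]>50)&(H[...,0]<80)&(H[...,1]>120)&(z>.05)),('chan',reg&(z>.006)&(z<.02)&(P[...,1]<.03)&(P[...,1]>-.08))):
    for r in rects(P,m): print(n,r)
E
```

```text
table z -0.00026473692155634936
stick web ([573.0, 35.0], 322, [0.6671, -0.1895], 68, 25, 7.7, 0.0253)
stick web ([433.0, 104.0], 472, [0.5785, -0.0018], 189, 3, -4.1, 0.0249)
stick web ([89.0, 118.0], 1215, [0.6136, 0.4835], 176, 33, 0.0, 0.0227)
stick web ([156.0, 71.0], 193, [0.6548, 0.3792], 57, 24, -5.9, 0.0251)
stick web ([261.0, 75.0], 90, [0.6386, 0.2327], 51, 1, -22.8, 0.0253)
stick web ([335.0, 79.0], 359, [0.6277, 0.1335], 44, 14, -49.7, 0.0262)
stick web ([240.0, 146.0], 331, [0.545, 0.2759], 44, 15, -21.7, 0.0259)
stick web ([554.0, 154.0], 256, [0.507, -0.1846], 54, 12, -20.0, 0.0249)
stick web ([435.0, 182.0], 21, [0.4755, -0.0098], 10, 1, -4.7, 0.0264)
stick web ([306.0, 195.0], 265, [0.4644, 0.1857], 44, 14, -9.3, 0.0259)
stick web ([515.0, 231.0], 4172, [0.3742, -0.1474], 165, 79, 11.7, 0.0222)
stick web ([250.0, 210.0], 290, [0.4449, 0.2737], 44, 15, 3.1, 0.0258)
stick web ([176.0, 219.0], 308, [0.4367, 0.3932], 44, 15, 6.0, 0.0257)
stick web ([421.0, 224.0], 19, [0.4056, 0.0065], 16, 6, -88.3, 0.0241)
stick web ([319.0, 255.0], 945, [0.3578, 0.1732], 65, 64, -3.1,
[... 3165 characters left out ...]
, 0.0575)
red top ([603.0, 161.0], 2507, [0.499, -0.2366], 111, 53, 82.9, 0.0618)
red top ([450.0, 157.0], 90, [0.5177, -0.0168], 30, 8, -21.2, 0.0595)
yellow ([329.0, 82.0], 276, [0.6275, 0.1344], 41, 22, -48.2, 0.0256)
yellow ([435.0, 187.0], 101, [0.4633, -0.0196], 42, 13, 85.3, 0.0136)
yellow ([519.0, 267.0], 57, [0.3177, -0.1613], 17, 11, 88.4, 0.0235)
green ([575.0, 158.0], 648, [0.505, -0.1918], 52, 20, -8.9, 0.0614)
green ([600.0, 151.0], 190, [0.5151, -0.2216], 25, 16, -4.3, 0.0618)
green ([594.0, 170.0], 164, [0.4885, -0.2173], 22, 16, -6.4, 0.0621)
chan ([446.0, 63.0], 2220, [0.5852, -0.026], 268, 64, -4.7, 0.0082)
chan ([412.0, 228.0], 303, [0.3818, 0.0168], 65, 34, -27.5, 0.008)
```

View pics/w1c.png

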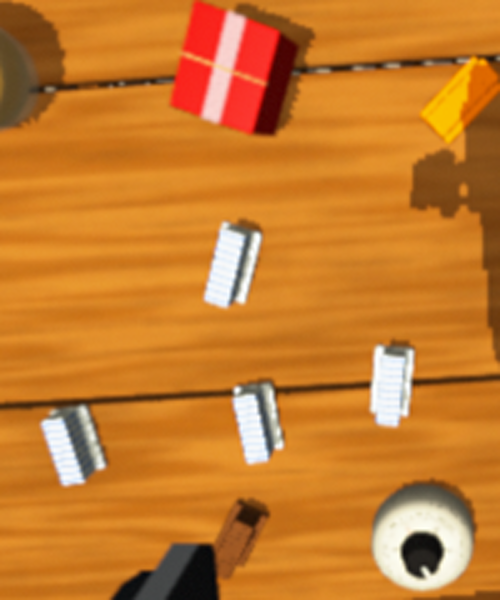

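All four white sticks are confirmed in the crop: upright, on their feet, with fine lines. The brown one at crop (243,535) and the orange one at (465,95) are left alone. Next I open the rail by its fin.

move_arm(plan="0.001 0.0434 0.04 0 0 0.014 0.04;0.0012 0.0434 0.04 0 0 0 0.04;0.0012 0.0434 0.04 0 0 0 0.04;0.0012 0.0434 0.04 0 0 0 0.04;0 0 0.045 0 0 0 0.04;0 0 0.045 0 0 0 0.04;0 0 0.0314 0 0 0 0.04;0 0 0 0 0 0 0.04")

```text
time_s: 5.15
position: [0.513, -0.0202, 0.0445]
tool_rot: [[0.997, -0.077, -0.004], [-0.077, -0.997, 0.001], [-0.004, -0.001, -1.0]]
ft_force: [0.2, 0.5, 1.0]
grip_width: 0.0399
gripper_force: 0.0
```

move_arm(plan="0 0 0 0 0 0 0;0 0 0 0 0 0 0;0 0 0 0 0 0 0;0.01 0 0 0 0 0 0;0.01 0 0 0 0 0 0;0.01 0 0 0 0 0 0;0.01 0 0 0 0 0 0;0.01 0 0 0 0 0 0;0 0 0 0 0 0 0;0 0 0 0 0 0 0")

```text
time_s: 6.4
position: [0.5653, -0.0264, 0.0477]
tool_rot: [[0.997, -0.077, 0.004], [-0.077, -0.997, -0.004], [0.005, 0.004, -1.0]]
ft_force: [1.8, -10.8, -2.7]
grip_width: 0.0109
gripper_force: 42.6
```

move_arm(plan="0 0 0 0 0 0 0.05;0 0 0 0 0 0 0.05;0 0 -0.03 0 0 0 0.05;0 0 -0.05 0 0 0 0.05;0 0 -0.05 0 0 0 0.05;0 0 0 0 0 0 0.05;0 0 0 0 0 0 0.05")

```text
time_s: 7.28
position: [0.5634, -0.0239, 0.1756]
tool_rot: [[0.997, -0.077, -0.001], [-0.077, -0.997, 0.0], [-0.001, -0.0, -1.0]]
ft_force: [-0.2, 0.3, -0.5]
grip_width: 0.0502
gripper_force: 0.0
```

```bash
python3 - <<'E'
from h import *
o=env.observe(); print(np.round(o['position'],4),np.round(o['tool_rot'],3).tolist(),np.round(o['q'],1),o['time_s'],o['ft_force'])
im,d,c=snap('wrist','w2.png'); P=cloud(c,d); np.savez('pics/w2',P=P,im=im); H=hsv(im); z=P[...,2]
reg=(P[...,1]>-.1)&(P[...,1]<.06)&(P[...,0]>.4)
w=(H[...,1]<90)&(H[...,2]>100)
for n,m in (('rail',reg&(z>.036)&(z<.046)),('fin',reg&(z>.055)&(z<.07)),('foll',reg&(z>.03)&(z<.036)),('walls',reg&(z>.0145)&(z<.0175)),('lip',reg&(z>.0125)&(z<.0155)),('yellow',reg&(H[...,0]>20)&(H[...,0]<34)&(H[...,1]>180)&(H[...,2]>150)&(z<.02)),('orange',reg&(H[...,0]>3)&(H[...,0]<20)&(H[...,1]>150)&(z>.01)&(z<.05)),('base',reg&(z>.003)&(z<.0095))):
    for r in rects(P,m,15): print(n,r)
E
```

```text
[ 0.5634 -0.0239  0.1756] [[0.997, -0.077, -0.001], [-0.077, -0.997, 0.0], [-0.001, -0.0, -1.0]] [-14.5  25.8  77.4   0.   76.8  79.9] 7.275 [-0.2258684   0.32402132 -0.4675788 ]
rail ([327.0, 102.0], 12029, [0.6253, -0.0305], 186, 50, -4.3, 0.0409)
rail ([308.0, 328.0], 201, [0.405, 0.0067], 26, 9, 88.4, 0.0425)
fin ([327.0, 191.0], 463, [0.5658, -0.0264], 29, 12, -4.5, 0.0634)
foll ([327.0, 265.0], 231, [0.4763, -0.0196], 19, 14, 85.4, 0.0332)
foll ([309.0, 322.0], 45, [0.4059, 0.0055], 23, 4, 72.6, 0.0346)
walls ([311.0, 241.0], 173, [0.4964, -0.0036], 55, 4, -5.0, 0.0154)
walls ([327.0, 239.0], 118, [0.5022, -0.019], 41, 17, -1.7, 0.0159)
walls ([343.0, 241.0], 177, [0.4924, -0.0378], 57, 5, -4.6, 0.0154)
lip ([311.0, 229.0], 71, [0.5106, -0.0048], 24, 4, -5.0, 0.0148)
lip ([342.0, 248.0], 185, [0.4892, -0.036], 63, 8, -4.5, 0.0147)
lip ([311.0, 251.0], 46, [0.4856, -0.0032], 21, 3, -5.2, 0.015)
lip ([327.0, 251.0], 26, [0.4851, -0.0197], 19, 7, 86.4, 0.0147)
lip ([313.0, 266.0], 61, [0.4676, -0.0037], 16, 8, -4.7, 0.0136)
yellow ([314.0, 267.0], 50, [0.4637, -0.0034], 8, 8, -5.8, 0.0135)
yellow ([340.0, 267.0], 34, [0.4618, -0.0333], 7, 6, 88.2, 0.0136)
orange ([327.0, 262.0], 359, [0.4749, -0.0194], 23, 17, 86.7, 0.0327)
base ([325.0, 167.0], 2843, [0.5884, -0.0279], 279, 64, -4.2, 0.0053)
base ([319.0, 236.0], 419, [0.493, -0.0125], 54, 12, -4.6, 0.0074)
base ([335.0, 236.0], 406, [0.4918, -0.0292], 54, 12, -4.1, 0.0075)
base ([308.0, 306.0], 267, [0.4078, 0.0066], 37, 15, 89.6, 0.0071)
```

View pics/w2.png

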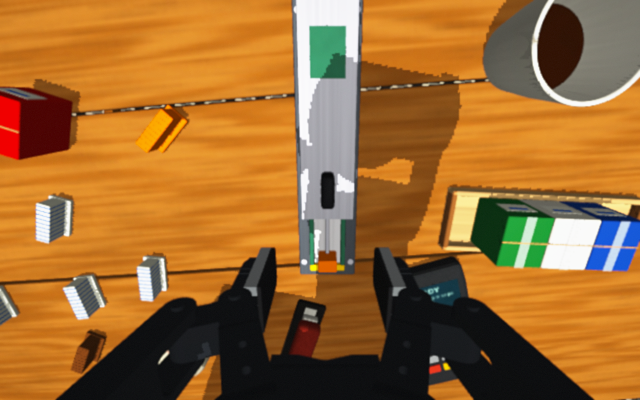

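The rail is open: the fin moved about 50 mm, its joint is near 0.063, and the orange follower sits at the lip at (327,262). The closer origin is about (0.467,-0.019) with yaw -4.3°. I now go to the first stick, B.

move_arm(plan="-0.0287 -0.0504 0 0 0 0 0.05;-0.0287 -0.0504 0 0 0 0 0.05;-0.0287 -0.0504 0 0 0 0 0.05;-0.0287 -0.0502 0 0 0 0 0.05;0 0 0.04 0 0 0.087 0.05;0 0 0.04 0 0 0 0.05;0 0 0.0356 0 0 0 0.05;0 0 0 0 0 0 0.05;0 0 0 0 0 0 0.05")

```text
time_s: 8.45
position: [0.4652, 0.1855, 0.061]
tool_rot: [[0.987, -0.163, 0.001], [-0.163, -0.987, 0.0], [0.0, -0.0, -1.0]]
ft_force: [-0.4, -0.2, -0.4]
grip_width: 0.0501
gripper_force: 0.0
```

```bash
cat >> h.py <<'E'
def go(x,y,z,yaw):
    o=env.observe(); R=np.array(o['tool_rot']); p=np.array(o['position']); a=np.radians(yaw)
    c0=np.degrees(np.arctan2(R[1,0],R[0,0]))
    print('pos',np.round(p,4),'yaw',round(c0,2),'delta tool',np.round(R.T@(np.array([x,y,z])-p),4),'turn z',round(-float(np.radians((yaw-c0+180)%360-180)),3),'t',round(o['time_s'],2),'q',np.round(o['q'],0))
CO=np.array([.4673,-.0189]); CY=-4.3
def cl(x,y=0):
    a=np.radians(CY); return CO+x*np.array([np.cos(a),np.sin(a)])+y*np.array([-np.sin(a),np.cos(a)])
def sticks(name):
    im,d,c=snap('wrist',name); P=cloud(c,d); H=hsv(im); z=P[...,2]
    m=(z>.0215)&(z<.0295)&(H[...,1]<110)&(P[...,0]>.35)
    for r in rects(P,m,40):
        if 25<r[3]<60 and 8<r[4]<25: print('web',r)
    return im,P,H
E
python3 - <<'E'
from h import *
go(.4644,.1857,.010,-9.4); sticks('w3.png')
E
```

```text
pos [0.4652 0.1855 0.061 ] yaw -9.41 delta tool [-0.0009 -0.0001  0.051 ] turn z -0.0 t 8.45 q [  8.  28.  96.   0.  55. 108.]
web ([150.0, 129.0], 2099, [0.5442, 0.2757], 44, 15, -21.7, 0.0266)
web ([325.0, 231.0], 1444, [0.4643, 0.1857], 45, 14, -9.8, 0.0264)
web ([201.0, 275.0], 1262, [0.4461, 0.2737], 42, 15, 3.6, 0.0264)
web ([45.0, 309.0], 1393, [0.4363, 0.3945], 45, 18, 7.4, 0.0262)
```

move_arm(plan="-0.0009 0 0.03 0 0 0 0.05;0 0 0.021 0 0 0 0.05;0 0 0 0 0 0 0.05;0 0 0 0 0 0 0;0 0 0 0 0 0 0;0 0 0 0 0 0 0;0 0 -0.035 0 0 0 0;0 0 -0.035 0 0 0 0", grip_force=50)

```text
time_s: 9.5
position: [0.4639, 0.1856, 0.0808]
tool_rot: [[0.987, -0.163, 0.0], [-0.163, -0.987, 0.0], [0.0, -0.0, -1.0]]
ft_force: [0.3, -0.1, -0.6]
grip_width: 0.0127
gripper_force: 49.1
```

move_arm(plan="0.0026 0.0509 0 0 0 0 0;0.0026 0.0509 0 0 0 0 0;0.0026 0.0509 0 0 0 0 0;0.0026 0.051 0 0 0 0 0;0 0 0 0 0 -0.089 0;0 0 0 0 0 0 0;0 0 0 0 0 0 0")

```text
time_s: 10.38
position: [0.441, -0.0167, 0.0796]
tool_rot: [[0.997, -0.076, 0.001], [-0.076, -0.997, -0.0], [0.001, 0.0, -1.0]]
ft_force: [0.0, -1.0, -0.0]
grip_width: 0.0126
gripper_force: 49.1
```

```bash
python3 - <<'E'
from h import *
p=cl(-.026); go(p[0],p[1],.0275,CY); print(env.observe()['grip_width'],env.observe()['ft_force'])
im,P,H=sticks('w4.png')
m=(P[...,2]>.06)&(P[...,2]<.1)&(H[...,1]<110)
print(rects(P,m,60))
E
```

```text
pos [ 0.441  -0.0167  0.0796] yaw -4.35 delta tool [0.0004 0.0002 0.0521] turn z -0.001 t 10.38 q [-18.  22. 104.   0.  54.  77.]
0.012570517337603417 [ 0.01645627 -1.02944203 -0.01926258]
[([326.0, 16.0], 883, [0.5573, -0.0253], 14, 13, -5.0, 0.064), ([324.0, 244.0], 2636, [0.4541, -0.0169], 39, 18, 85.4, 0.0932), ([324.0, 277.0], 449, [0.4405, -0.0161], 13, 10, 85.6, 0.095), ([325.0, 300.0], 760, [0.4276, -0.0153], 19, 14, -5.2, 0.095)]
```

View pics/w4.png

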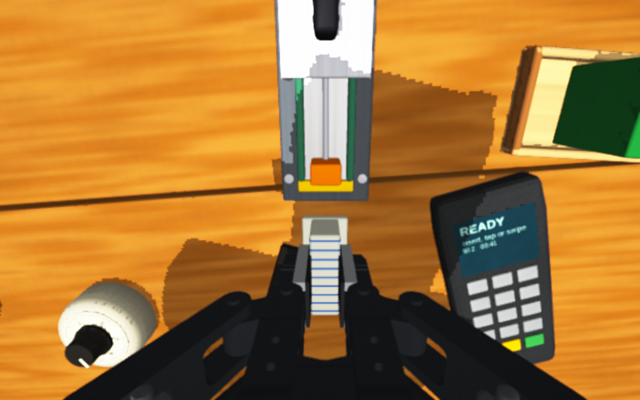

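The stick is held squarely at (324,270), in line with the follower at (326,172). I lower it in front of the follower and shove it back.

move_arm(plan="0.0004 0.0002 0.03 0 0 0 0;0 0 0.0212 0 0 0 0;0 0 0 0 0 0 0;0.0076 0 0 0 0 0 0;0.0076 0 0 0 0 0 0;0.0076 0 0 0 0 0 0;0.0076 0 0 0 0 0 0;0.0076 0 0 0 0 0 0;0.0076 0 0 0 0 0 0;0.0076 0 0 0 0 0 0;0 0 0 0 0 0 0;0 0 0 0 0 0 0")

```text
time_s: 11.92
position: [0.4942, -0.0214, 0.0281]
tool_rot: [[0.997, -0.075, -0.0], [-0.075, -0.997, -0.0], [-0.0, 0.0, -1.0]]
ft_force: [-3.1, -0.6, 1.0]
grip_width: 0.0126
gripper_force: 49.3
```

```bash
python3 - <<'E'
from h import *
p=cl(.026); go(p[0],p[1],.0190,CY); print(env.observe()['grip_width'],env.observe()['ft_force'])
E
```

```text
pos [ 0.4942 -0.0214  0.0281] yaw -4.3 delta tool [-0.001  -0.0005  0.0091] turn z -0.0 t 11.93 q [-16.  31.  99.  -0.  50.  78.]
0.012639753165653746 [-3.07512042 -0.62437297  1.01517884]
```

move_arm(plan="0 -0.0005 0.005 0 0 0 0;0 0 0.0045 0 0 0 0;0 0 0 0 0 0 0;0 0 0 0 0 0 0.04;0 0 0 0 0 0 0.04;0 0 0 0 0 0 0.04;0 0 -0.04 0 0 0 0.04;0 0 -0.05 0 0 0 0.05;0 0 -0.05 0 0 0 0.05;0 0 0 0 0 0 0.05")

```text
time_s: 13.18
position: [0.496, -0.0212, 0.1619]
tool_rot: [[0.997, -0.075, 0.007], [-0.075, -0.997, -0.002], [0.008, 0.002, -1.0]]
ft_force: [-0.5, -0.1, -0.7]
grip_width: 0.0502
gripper_force: 0.0
```

```bash
cat >> h.py <<'E'
def seated():
    im,d,c=snap('wrist'); P=cloud(c,d); H=hsv(im); a=np.radians(CY)
    Q=P[...,:2]-CO; X=Q@[np.cos(a),np.sin(a)]; Y=Q@[-np.sin(a),np.cos(a)]; z=P[...,2]
    m=(X>-.05)&(X<.07)&(abs(Y)<.0125)&(z>.025)&(z<.05)
    b=(abs(Y)<.0125)&(z>.025)&(z<.0375)
    for x0 in np.arange(-.05,.07,.005):
        s=b&(X>=x0)&(X<x0+.005)
        if s.sum()>5: print('x',round(x0*1000),'z',np.round(np.median(z[s])*1000,1),'y',np.round(np.percentile(Y[s]*1000,[2,98]),1))
    for n,m in (('web',b&(H[...,1]<110)&(X<.07)),):
        for r in rects(np.dstack([X,Y,z]),m,40): print(n,r)
    return im,P,H
E
python3 - <<'E'
from h import *
go(.4450,.2737,.06,4.); seated()
im,P,H=sticks('w5.png')
E
```

```text
pos [ 0.496  -0.0212  0.1619] yaw -4.3 delta tool [-0.0737 -0.2904  0.1009] turn z -0.145 t 13.18 q [-16.  20.  90.   0.  70.  78.]
x -5 z 31.6 y [-5.4  7.5]
x 0 z 31.8 y [-5.8  7.5]
x 5 z 31.9 y [-5.8  7.4]
x 10 z 31.8 y [-5.8  7.4]
x 15 z 31.8 y [-5.7  7.4]
x 20 z 31.8 y [-5.7  7.3]
x 25 z 31.9 y [-5.6  7.3]
x 30 z 31.9 y [-5.6  7.2]
x 35 z 31.5 y [-5.6  7.2]
x 40 z 31.6 y [-9.1  9.9]
x 45 z 31.5 y [-9.1  9.9]
x 50 z 31.7 y [-9.   9.8]
x 55 z 29.6 y [-8.4  9.9]
x 60 z 37.2 y [-8.1  6.8]
web ([324.0, 198.0], 672, [0.0203, 0.0009], 44, 13, 0.4, 0.0318)
web ([7.0, 162.0], 705, [0.542, 0.2748], 45, 14, -22.9, 0.0247)
web ([45.0, 256.0], 630, [0.4427, 0.2735], 45, 17, 1.9, 0.025)
web ([146.0, 308.0], 664, [0.3745, 0.1842], 57, 21, -55.3, 0.0274)
```

move_arm(plan="-0.0121 -0.0484 0 0 0 0 0.05;-0.0121 -0.0484 0 0 0 0 0.05;-0.0121 -0.0484 0 0 0 0 0.05;-0.0121 -0.0484 0 0 0 0 0.05;-0.0121 -0.0484 0 0 0 0 0.05;-0.012 -0.0483 0 0 0 0 0.05;0 0 0.05 0 0 -0.136 0.05;0 0 0.05 0 0 0 0.05;0 0 0 0 0 0 0.05;0 0 0 0 0 0 0.05;0 0 0 0 0 0 0.05")

```text
time_s: 14.65
position: [0.4448, 0.2743, 0.0603]
tool_rot: [[0.998, 0.06, 0.003], [0.06, -0.998, 0.001], [0.003, -0.001, -1.0]]
ft_force: [0.5, 0.3, -0.5]
grip_width: 0.0503
gripper_force: 0.0
```

```bash
python3 - <<'E'
from h import *
go(.4455,.2737,.010,3.5); sticks('w6.png')
E
```

```text
pos [0.4448 0.2743 0.0603] yaw 3.46 delta tool [0.0005 0.0007 0.0503] turn z -0.001 t 14.65 q [ 19.  30.  93.   0.  57. 105.]
web ([334.0, 60.0], 2314, [0.544, 0.2758], 44, 14, -21.5, 0.026)
web ([138.0, 232.0], 1603, [0.4361, 0.3944], 44, 15, 6.8, 0.0258)
web ([326.0, 231.0], 1441, [0.4447, 0.2736], 44, 14, 2.9, 0.0258)
```

move_arm(plan="0 0.0007 0.03 0 0 0 0.05;0 0 0.0205 0 0 0 0.05;0 0 0 0 0 0 0.05;0 0 0 0 0 0 0;0 0 0 0 0 0 0;0 0 0 0 0 0 0;0 0 -0.035 0 0 0 0;0 0 -0.035 0 0 0 0")

```text
time_s: 15.7
position: [0.4438, 0.2734, 0.0794]
tool_rot: [[0.998, 0.061, -0.0], [0.061, -0.998, -0.0], [-0.0, 0.0, -1.0]]
ft_force: [0.4, 0.8, -0.3]
grip_width: 0.0131
gripper_force: 49.3
```

move_arm(plan="-0.0035 0.0483 0 0 0 0 0;-0.0035 0.0483 0 0 0 0 0;-0.0035 0.0483 0 0 0 0 0;-0.0035 0.0483 0 0 0 0 0;-0.0035 0.0483 0 0 0 0 0;-0.0035 0.0483 0 0 0 0 0;0 0 0 0 0 0.136 0;0 0 0 0 0 0 0;0 0 0 0 0 0 0;0 0 0 0 0 0 0")

```text
time_s: 16.95
position: [0.4406, -0.0166, 0.0782]
tool_rot: [[0.997, -0.073, 0.0], [-0.073, -0.997, -0.0], [0.0, 0.0, -1.0]]
ft_force: [0.1, 0.9, -0.2]
grip_width: 0.0123
gripper_force: 49.3
```

```bash
python3 - <<'E'
from h import *
p=cl(-.026); go(p[0],p[1],.0285,CY); print(env.observe()['grip_width'],env.observe()['ft_force'])
im,P,H=seated()
m=(P[...,2]>.07)&(P[...,2]<.1)&(H[...,1]<110)
print(rects(P,m,60))
E
```

```text
pos [ 0.4406 -0.0166  0.0782] yaw -4.17 delta tool [0.0008 0.0003 0.0497] turn z 0.002 t 16.95 q [-18.  22. 104.   0.  54.  77.]
0.01232639351619524 [ 0.08461904  0.87792389 -0.15531467]
x -5 z 32.9 y [-4.6 -1. ]
x 0 z 33.9 y [-6.   7.4]
x 5 z 33.9 y [-5.9  7.3]
x 10 z 34.0 y [-6.4  7.3]
x 15 z 34.0 y [-6.4  7.2]
x 20 z 34.0 y [-6.3  7.2]
x 25 z 34.0 y [-6.2  7.1]
x 30 z 34.1 y [-6.1  7.1]
x 35 z 34.1 y [-6.1  7.1]
x 40 z 33.8 y [-8.3  8.3]
x 45 z 34.0 y [-9.4 10. ]
x 50 z 34.0 y [-9.3  9.9]
x 55 z 33.7 y [-8.9  9.4]
web ([325.0, 152.0], 1613, [0.0213, 0.0005], 44, 14, -0.0, 0.034)
[([324.0, 244.0], 2759, [0.454, -0.0168], 39, 19, 87.0, 0.0928), ([324.0, 274.0], 222, [0.4426, -0.0165], 13, 5, 83.4, 0.0948), ([325.0, 282.0], 223, [0.4381, -0.0161], 13, 5, 87.8, 0.095), ([324.0, 291.0], 196, [0.4331, -0.0157], 13, 6, 85.0, 0.0949), ([324.0, 299.0], 220, [0.4288, -0.0155], 13, 7, 87.5, 0.095), ([324.0, 310.0], 287, [0.422, -0.015], 14, 8, 84.4, 0.0949)]
```

move_arm(plan="0.0005 0.0003 0.03 0 0 0.002 0;0 0 0.02 0 0 0 0;0 0 0 0 0 0 0;0.0076 0 0 0 0 0 0;0.0076 0 0 0 0 0 0;0.0076 0 0 0 0 0 0;0.0076 0 0 0 0 0 0;0.0076 0 0 0 0 0 0;0.0076 0 0 0 0 0 0;0.0076 0 0 0 0 0 0;0 0 0 0 0 0 0;0 0 0 0 0 0 0")

```text
time_s: 18.5
position: [0.4942, -0.0216, 0.0281]
tool_rot: [[0.997, -0.077, 0.0], [-0.077, -0.997, -0.0], [0.0, 0.0, -1.0]]
ft_force: [-2.9, 0.9, 1.4]
grip_width: 0.0131
gripper_force: 49.5
```

```bash
python3 - <<'E'
from h import *
p=cl(.026); go(p[0],p[1],.0180,CY); print(env.observe()['grip_width'],env.observe()['ft_force'])
E
```

```text
pos [ 0.4942 -0.0216  0.0281] yaw -4.43 delta tool [-0.001  -0.0007  0.0101] turn z -0.002 t 18.5 q [-16.  31.  99.   0.  50.  78.]
0.013135853444626802 [-2.86196597  0.88300746  1.44372609]
```

move_arm(plan="0 -0.0005 0.005 0 0 0 0;0 0 0.0048 0 0 0 0;0 0 0 0 0 0 0;0 0 0 0 0 0 0.04;0 0 0 0 0 0 0.04;0 0 0 0 0 0 0.04;0 0 -0.04 0 0 0 0.04;0 0 -0.05 0 0 0 0.05;0 0 -0.05 0 0 0 0.05;0 0 0 0 0 0 0.05;0 0 0 0 0 0 0.05")

```text
time_s: 19.88
position: [0.4937, -0.021, 0.1577]
tool_rot: [[0.997, -0.077, -0.001], [-0.077, -0.997, 0.0], [-0.001, -0.0, -1.0]]
ft_force: [0.1, -0.4, -1.5]
grip_width: 0.0499
gripper_force: 0.0
```

```bash
python3 - <<'E'
from h import *
seated(); go(.4361,.3944,.06,6.8)
E
```

```text
x -5 z 33.3 y [-5.4  6.3]
x 0 z 33.4 y [-6.6  6.5]
x 5 z 33.4 y [-6.5  6.5]
x 10 z 33.6 y [-6.5  6.4]
x 15 z 33.6 y [-6.5  6.4]
x 20 z 33.3 y [-6.5  6.7]
x 25 z 33.5 y [-6.4  7.2]
x 30 z 33.5 y [-6.4  7.2]
x 35 z 33.3 y [-6.3  7.1]
x 40 z 33.6 y [-6.3  7.1]
x 45 z 33.3 y [-6.3  7. ]
x 50 z 33.7 y [-6.2  7. ]
x 55 z 33.5 y [-6.2  7. ]
x 60 z 33.5 y [-6.2  6.9]
web ([325.0, 184.0], 1076, [0.0314, 0.0005], 64, 14, 0.5, 0.0335)
pos [ 0.4936 -0.0209  0.1572] yaw -4.42 delta tool [-0.0891 -0.4096  0.0976] turn z -0.196 t 19.93 q [-16.  20.  90.   0.  70.  78.]
```

move_arm(plan="-0.01 -0.0456 0 0 0 0 0.05;-0.01 -0.0456 0 0 0 0 0.05;-0.01 -0.0456 0 0 0 0 0.05;-0.01 -0.0456 0 0 0 0 0.05;-0.01 -0.0456 0 0 0 0 0.05;-0.01 -0.0456 0 0 0 0 0.05;-0.01 -0.0456 0 0 0 0 0.05;-0.01 -0.0456 0 0 0 0 0.05;-0.01 -0.0456 0 0 0 0 0.05;0 0 0.05 0 0 -0.1 0.05;0 0 0.046 0 0 -0.096 0.05;0 0 0 0 0 0 0.05")

```text
time_s: 21.42
position: [0.434, 0.3938, 0.0584]
tool_rot: [[0.993, 0.118, -0.008], [0.118, -0.993, -0.005], [-0.008, 0.004, -1.0]]
ft_force: [0.2, -0.4, 0.5]
grip_width: 0.0503
gripper_force: 0.0
```

```bash
python3 - <<'E'
from h import *
sticks('w7.png'); go(.4361,.3944,.010,6.8)
E
```

```text
web ([563.0, 70.0], 2175, [0.5457, 0.277], 45, 16, -21.1, 0.0285)
web ([324.0, 227.0], 1375, [0.4384, 0.3955], 44, 14, 6.2, 0.0286)
pos [0.4355 0.3946 0.0611] yaw 6.68 delta tool [0.0007 0.0002 0.0511] turn z -0.002 t 21.48 q [ 31.  35.  82.   0.  63. 114.]
```

move_arm(plan="0.0007 0.0002 0.03 0 0 0 0.05;0 0 0.021 0 0 0 0.05;0 0 0 0 0 0 0.05;0 0 0 0 0 0 0;0 0 0 0 0 0 0;0 0 0 0 0 0 0;0 0 -0.035 0 0 0 0;0 0 -0.035 0 0 0 0")

```text
time_s: 22.48
position: [0.4368, 0.3949, 0.0827]
tool_rot: [[0.993, 0.118, -0.0], [0.118, -0.993, -0.0], [-0.0, 0.0, -1.0]]
ft_force: [0.7, 0.9, -0.2]
grip_width: 0.013
gripper_force: 49.5
```

move_arm(plan="-0.0048 0.0455 0 0 0 0 0;-0.0048 0.0455 0 0 0 0 0;-0.0048 0.0455 0 0 0 0 0;-0.0048 0.0455 0 0 0 0 0;-0.0048 0.0455 0 0 0 0 0;-0.0048 0.0455 0 0 0 0 0;-0.0048 0.0455 0 0 0 0 0;-0.0048 0.0455 0 0 0 0 0;-0.0045 0.0455 0 0 0 0 0;0 0 0 0 0 0.096 0;0 0 0 0 0 0.096 0;0 0 0 0 0 0 0")

```text
time_s: 23.98
position: [0.4429, -0.0169, 0.0818]
tool_rot: [[0.997, -0.073, 0.001], [-0.073, -0.997, -0.0], [0.001, 0.0, -1.0]]
ft_force: [0.1, -0.7, -1.4]
grip_width: 0.0125
gripper_force: 49.6
```

move_arm(plan="0 0 0 0 0 0 0;0 0 0 0 0 0 0")

```text
time_s: 24.22
position: [0.4428, -0.0166, 0.0814]
tool_rot: [[0.997, -0.072, 0.0], [-0.072, -0.997, -0.0], [0.0, 0.0, -1.0]]
ft_force: [0.1, -0.9, -0.3]
grip_width: 0.0128
gripper_force: 49.6
```

```bash
python3 - <<'E'
from h import *
p=cl(-.026); go(p[0],p[1],.0285,CY); print(env.observe()['grip_width'],env.observe()['ft_force'])
im,P,H=seated()
m=(P[...,2]>.07)&(P[...,2]<.1)&(H[...,1]<110)
print(rects(P,m,60))
E
```

```text
pos [ 0.4428 -0.0166  0.0814] yaw -4.12 delta tool [-0.0014  0.0004  0.0529] turn z 0.003 t 24.23 q [-18.  22. 104.   0.  54.  77.]
0.01279587554247232 [ 0.06696016 -0.94190717 -0.33187363]
x 0 z 34.0 y [-6.5  7. ]
x 5 z 34.0 y [-6.4  7. ]
x 10 z 34.0 y [-6.4  7. ]
x 15 z 33.9 y [-6.3  7. ]
x 20 z 34.0 y [-6.8  6.9]
x 25 z 34.0 y [-6.8  6.9]
x 30 z 34.1 y [-6.7  6.8]
x 35 z 34.1 y [-6.6  6.8]
x 40 z 33.9 y [-6.5  6.8]
x 45 z 34.0 y [-6.4  7.4]
x 50 z 34.0 y [-6.3  7.3]
x 55 z 34.0 y [-6.3  7.3]
x 60 z 34.1 y [-6.2  7.3]
x 65 z 34.4 y [-5.8  7. ]
web ([326.0, 135.0], 2454, [0.0325, 0.0002], 65, 14, 0.5, 0.034)
[([324.0, 241.0], 2258, [0.4562, -0.017], 39, 16, 85.6, 0.0924), ([325.0, 276.0], 864, [0.4416, -0.0162], 20, 13, -3.9, 0.0946), ([325.0, 297.0], 180, [0.4292, -0.0153], 13, 5, 85.0, 0.0946), ([325.0, 307.0], 291, [0.4231, -0.0149], 14, 8, 84.7, 0.0945)]
```

move_arm(plan="-0.0014 0.0004 0.03 0 0 0.003 0;0 0 0.02 0 0 0 0;0 0 0 0 0 0 0;0.0076 0 0 0 0 0 0;0.0076 0 0 0 0 0 0;0.0076 0 0 0 0 0 0;0.0076 0 0 0 0 0 0;0.0076 0 0 0 0 0 0;0.0076 0 0 0 0 0 0;0.0076 0 0 0 0 0 0;0 0 0 0 0 0 0;0 0 0 0 0 0 0")

```text
time_s: 25.78
position: [0.4946, -0.0211, 0.0315]
tool_rot: [[0.997, -0.076, 0.001], [-0.076, -0.997, -0.0], [0.001, 0.0, -1.0]]
ft_force: [-2.5, 0.6, 0.9]
grip_width: 0.0122
gripper_force: 49.7
```

```bash
python3 - <<'E'
from h import *
p=cl(.026); go(p[0],p[1],.0215,CY); print(env.observe()['grip_width'],env.observe()['ft_force'])
E
```

```text
pos [ 0.4946 -0.0211  0.0315] yaw -4.36 delta tool [-0.0014 -0.0002  0.01  ] turn z -0.001 t 25.77 q [-16.  31.  99.   0.  51.  78.]
0.01219493159941447 [-2.464141    0.58809441  0.89870681]
```

move_arm(plan="0 -0.0002 0.005 0 0 0 0;0 0 0.0048 0 0 0 0;0 0 0 0 0 0 0;0 0 0 0 0 0 0.04;0 0 0 0 0 0 0.04;0 0 0 0 0 0 0.04;0 0 -0.04 0 0 0 0.04;0 0 -0.05 0 0 0 0.05;0 0 -0.05 0 0 0 0.05;0 0 0 0 0 0 0.05;0 0 0 0 0 0 0.05")

```text
time_s: 27.15
position: [0.494, -0.0208, 0.1609]
tool_rot: [[0.997, -0.076, -0.001], [-0.076, -0.997, 0.0], [-0.001, -0.0, -1.0]]
ft_force: [-0.1, -0.0, -0.5]
grip_width: 0.0504
gripper_force: 0.0
```

```bash
python3 - <<'E'
from h import *
seated(); go(.5445,.2757,.06,-21.7)
E
```

```text
x -5 z 33.3 y [-4.4  5.6]
x 0 z 33.4 y [-6.5  7.6]
x 5 z 33.7 y [-6.5  7.7]
x 10 z 33.5 y [-6.5  7.6]
x 15 z 33.5 y [-6.4  7.6]
x 20 z 33.5 y [-6.4  7.5]
x 25 z 33.5 y [-6.3  7.5]
x 30 z 33.5 y [-6.3  7.4]
x 35 z 33.6 y [-6.2  7.4]
x 40 z 33.4 y [-6.2  7.4]
x 45 z 33.6 y [-6.2  6.7]
x 50 z 33.3 y [-6.1  7.3]
x 55 z 33.6 y [-6.1  6.6]
x 60 z 33.5 y [-6.1  7.2]
web ([325.0, 184.0], 1074, [0.0315, 0.0004], 65, 14, -0.5, 0.0335)
pos [ 0.4938 -0.0208  0.1604] yaw -4.37 delta tool [ 0.0282 -0.2994  0.1005] turn z 0.303 t 27.2 q [-16.  20.  90.   0.  70.  78.]
```

move_arm(plan="0.0045 -0.05 0 0 0 0 0.05;0.0045 -0.05 0 0 0 0 0.05;0.0045 -0.05 0 0 0 0 0.05;0.0045 -0.05 0 0 0 0 0.05;0.0045 -0.05 0 0 0 0 0.05;0.0045 -0.05 0 0 0 0 0.05;0 0 0.05 0 0 0.151 0.05;0 0 0.05 0 0 0.151 0.05;0 0 0 0 0 0 0.05;0 0 0 0 0 0 0.05;0 0 0 0 0 0 0.05")

```text
time_s: 28.58
position: [0.5451, 0.2763, 0.0635]
tool_rot: [[0.93, -0.368, 0.003], [-0.368, -0.93, 0.001], [0.003, -0.002, -1.0]]
ft_force: [-0.1, -0.8, -0.1]
grip_width: 0.0499
gripper_force: 0.0
```

```bash
python3 - <<'E'
from h import *
sticks('w8.png'); go(.5445,.2757,.010,-21.7)
E
```

```text
web ([326.0, 229.0], 1408, [0.544, 0.2756], 45, 14, -21.2, 0.0259)
pos [0.5449 0.2763 0.0633] yaw -21.61 delta tool [-0.0003  0.0008  0.0533] turn z 0.002 t 28.62 q [ 16.  37.  78.  -0.  65. 127.]
```

move_arm(plan="-0.0006 0.0008 0.03 0 0 0 0.05;0 0 0.0228 0 0 0 0.05;0 0 0 0 0 0 0.05;0 0 0 0 0 0 0;0 0 0 0 0 0 0;0 0 0 0 0 0 0;0 0 -0.035 0 0 0 0;0 0 -0.035 0 0 0 0")

```text
time_s: 29.62
position: [0.5432, 0.2756, 0.0799]
tool_rot: [[0.929, -0.369, -0.0], [-0.369, -0.929, -0.0], [-0.0, 0.0, -1.0]]
ft_force: [0.2, 0.3, -0.2]
grip_width: 0.0126
gripper_force: 49.9
```

move_arm(plan="0.0017 0.0443 0 0 0 0 0;0.0017 0.0443 0 0 0 0 0;0.0017 0.0443 0 0 0 0 0;0.0017 0.0443 0 0 0 0 0;0.0017 0.0443 0 0 0 0 0;0.0017 0.0443 0 0 0 0 0;0.0017 0.0443 0 0 0 0 0;0 0 0 0 0 -0.151 0;0 0 0 0 0 -0.151 0;0 0 0 0 0 0 0;0 0 0 0 0 0 0;0 0 0 0 0 0 0")

```text
time_s: 31.12
position: [0.4399, -0.0168, 0.0788]
tool_rot: [[0.997, -0.077, 0.0], [-0.077, -0.997, -0.0], [0.0, 0.0, -1.0]]
ft_force: [0.5, 1.0, -0.8]
grip_width: 0.0126
gripper_force: 49.9
```

```bash
python3 - <<'E'
from h import *
p=cl(-.026); go(p[0],p[1],.0285,CY); print(env.observe()['grip_width'],env.observe()['ft_force'])
im,P,H=seated()
m=(P[...,2]>.07)&(P[...,2]<.1)&(H[...,1]<110)
print(rects(P,m,60))
E
```

```text
pos [ 0.4399 -0.0168  0.0788] yaw -4.44 delta tool [0.0015 0.     0.0503] turn z -0.002 t 31.12 q [-18.  22. 104.  -0.  54.  77.]
0.012625805168459825 [ 0.51299838  0.99269343 -0.84253894]
x -5 z 33.1 y [-3.4  6.9]
x 0 z 33.9 y [-6.3  7.1]
x 5 z 34.0 y [-6.3  7.2]
x 10 z 33.9 y [-6.2  7.5]
x 15 z 34.0 y [-6.1  7.5]
x 20 z 34.1 y [-6.1  7.4]
x 25 z 34.1 y [-6.1  7.3]
x 30 z 34.1 y [-6.   7.3]
x 35 z 34.0 y [-6.   7.2]
x 40 z 33.9 y [-5.9  7.2]
x 45 z 34.1 y [-6.4  7.1]
x 50 z 34.2 y [-6.4  7. ]
x 55 z 34.1 y [-6.4  7. ]
x 60 z 34.3 y [-6.3  6.9]
x 65 z 34.4 y [-6.6  7.1]
web ([324.0, 131.0], 2556, [0.0326, 0.0006], 66, 15, -0.7, 0.034)
[([324.0, 243.0], 2707, [0.4537, -0.0173], 39, 18, 85.2, 0.0929), ([325.0, 272.0], 219, [0.4424, -0.0166], 13, 5, 87.2, 0.0947), ([325.0, 280.0], 222, [0.4377, -0.0163], 13, 5, 86.5, 0.0947), ([325.0, 289.0], 194, [0.4333, -0.0159], 13, 6, 82.9, 0.0947), ([325.0, 303.0], 537, [0.4253, -0.0153], 15, 14, -3.3, 0.0947)]
```

move_arm(plan="0.0013 0 0.03 0 0 -0.002 0;0 0 0.02 0 0 0 0;0 0 0 0 0 0 0;0.0076 0 0 0 0 0 0;0.0076 0 0 0 0 0 0;0.0076 0 0 0 0 0 0;0.0076 0 0 0 0 0 0;0.0076 0 0 0 0 0 0;0.0076 0 0 0 0 0 0;0.0076 0 0 0 0 0 0;0 0 0 0 0 0 0;0 0 0 0 0 0 0")

```text
time_s: 32.67
position: [0.4943, -0.021, 0.0288]
tool_rot: [[0.997, -0.074, 0.0], [-0.074, -0.997, -0.0], [0.0, 0.0, -1.0]]
ft_force: [-4.1, 0.5, 0.5]
grip_width: 0.013
gripper_force: 50.0
```

```bash
python3 - <<'E'
from h import *
p=cl(.026); go(p[0],p[1],.0188,CY); print(env.observe()['grip_width'],env.observe()['ft_force'])
E
```

```text
pos [ 0.4943 -0.021   0.0288] yaw -4.25 delta tool [-0.0011 -0.0001  0.01  ] turn z 0.001 t 32.67 q [-16.  31.  99.   0.  50.  78.]
0.012966024198967363 [-4.13049239  0.4811332   0.52214439]
```

move_arm(plan="0 0 0.005 0 0 0 0;0 0 0.0048 0 0 0 0;0 0 0 0 0 0 0;0 0 0 0 0 0 0.04;0 0 0 0 0 0 0.04;0 0 0 0 0 0 0.04;0 0 -0.04 0 0 0 0.04;0 0 -0.05 0 0 0 0.05;0 0 -0.05 0 0 0 0.05;0 0 0 0 0 0 0.05;0 0 0 0 0 0 0.05")

```text
time_s: 34.05
position: [0.4938, -0.0209, 0.1583]
tool_rot: [[0.997, -0.074, -0.001], [-0.074, -0.997, 0.0], [-0.001, -0.0, -1.0]]
ft_force: [-0.9, -0.3, -0.7]
grip_width: 0.0499
gripper_force: 0.0
```

```bash
python3 - <<'E'
from h import *
im,P,H=seated(); cv2.imwrite('pics/w9.png',im[:,:,::-1])
m=(P[...,2]>.055)&(P[...,2]<.07)&(abs(P[...,1]+.026)<.03)
print('fin',rects(P,m,40)); go(.5663,-.0264,.046,CY)
a,d,c=snap('side','side1.png')
r=pinpoint('side','strip'); print([(np.round(x['pixel']).tolist(),round(x['conf'],2),np.round(on_z(c,x['pixel'],0)[0],3).tolist()) for x in r[:8]])
b,d,c=snap('scene','scene1.png')
r=pinpoint('scene','strip'); print([(np.round(x['pixel']).tolist(),round(x['conf'],2),np.round(on_z(c,x['pixel'],0)[0],3).tolist()) for x in r[:8]])
cr=np.hstack([cv2.resize(a[120:400,130:430],(400,373)),cv2.resize(b[130:300,150:480][:, :],(400,206)).repeat(1,0) if 0 else cv2.copyMakeBorder(cv2.resize(b[130:300,150:480],(400,206)),0,167,0,0,cv2.BORDER_CONSTANT)])
cv2.imwrite('pics/both1.png',cr[:,:,::-1])
E
```

```text
x 0 z 33.5 y [-6.6  7.5]
x 5 z 33.5 y [-6.6  7.4]
x 10 z 33.5 y [-6.5  7.4]
x 15 z 33.5 y [-6.4  7.4]
x 20 z 33.5 y [-6.4  7.4]
x 25 z 33.4 y [-6.3  7.3]
x 30 z 33.4 y [-6.3  7.3]
x 35 z 33.5 y [-6.3  7.3]
x 40 z 33.5 y [-6.2  7.2]
x 45 z 33.4 y [-6.2  7.2]
x 50 z 33.7 y [-6.1  7.2]
x 55 z 33.5 y [-6.1  7.2]
x 60 z 33.6 y [-6.   7.1]
web ([324.0, 184.0], 1072, [0.0318, 0.0003], 63, 14, -0.3, 0.0335)
fin [([325.0, 110.0], 630, [0.5651, -0.026], 28, 12, -4.1, 0.0636)]
pos [ 0.4936 -0.0208  0.1578] yaw -4.25 delta tool [0.0731 0.0002 0.1117] turn z 0.001 t 34.1 q [-16.  20.  90.   0.  70.  78.]
[([285.0, 242.0], 0.68, [0.616, 0.144, 0.0]), ([322.0, 212.0], 0.59, [0.528, -0.023, 0.0]), ([380.0, 283.0], 0.48, [0.364, 0.296, 0.0]), ([334.0, 210.0], 0.42, [0.493, -0.04, 0.0]), ([344.0, 211.0], 0.33, [0.462, -0.035, 0.0])]
[([301.0, 193.0], 0.54, [0.64, 0.131, 0.0]), ([311.0, 223.0], 0.52, [0.498, -0.0, 0.0]), ([217.0, 215.0], 0.44, [0.359, 0.306, 0.0]), ([325.0, 216.0], 0.41, [0.56, -0.019, -0.0])]
```

View pics/both1.png

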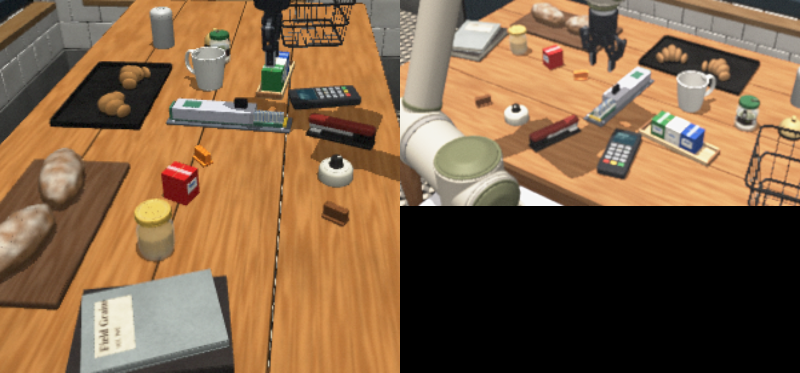

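Both views show no white stick left on the table, only the orange and brown look-alikes. All four sticks are seated. I shut the rail.

move_arm(plan="0.024 0 0 0 0 0 0.05;0.024 0 0.03 0 0 0 0.05;0.024 0.0002 0.04 0 0 0 0.05;0 0 0.042 0 0 0 0.05;0 0 0 0 0 0 0.05;0 0 0 0 0 0 0;0 0 0 0 0 0 0;0 0 0 0 0 0 0;0 0 0 0 0 0 0")

```text
time_s: 35.42
position: [0.5667, -0.0267, 0.0488]
tool_rot: [[0.997, -0.074, 0.003], [-0.074, -0.997, -0.001], [0.003, 0.001, -1.0]]
ft_force: [-1.7, -0.7, 6.8]
grip_width: 0.0107
gripper_force: 50.0
```

move_arm(plan="-0.011 0 0 0 0 0 0;-0.011 0 0 0 0 0 0;-0.011 0 0 0 0 0 0;-0.011 0 0 0 0 0 0;-0.011 0 0 0 0 0 0;-0.011 0 0 0 0 0 0;0 0 0 0 0 0 0;0 0 0 0 0 0 0")

```text
time_s: 36.42
position: [0.5028, -0.0219, 0.0488]
tool_rot: [[0.997, -0.075, 0.008], [-0.075, -0.997, -0.001], [0.008, 0.001, -1.0]]
ft_force: [8.0, 1.9, 4.2]
grip_width: 0.0108
gripper_force: 52.5
```

```bash
python3 - <<'E'
from h import *
p=cl(.035); go(p[0],p[1],.046,CY); print(env.observe()['grip_width'],env.observe()['ft_force'])
E
```

```text
pos [ 0.5028 -0.0219  0.0488] yaw -4.28 delta tool [-0.0007 -0.0004  0.0028] turn z 0.0 t 36.42 q [-16.  30.  97.   0.  53.  78.]
0.010783732887447404 [7.96985069 1.90663936 4.17162341]
```

move_arm(plan="0 0 0 0 0 0 0.05;0 0 0 0 0 0 0.05;0 0 0 0 0 0 0.05;0 0 -0.05 0 0 0 0.05;0 0 -0.05 0 0 0 0.05;0 0 -0.04 0 0 0 0.085;0.0037 0.04 0 0 0 0 0.085;0.0037 0.05 0 0 0 0 0.085;0.0037 0.05 0 0 0 0 0.085;0.0037 0.05 0 0 0 0 0.085;0 0 0 0 0 0 0.085;0 0 0 0 0 0 0.085")

```text
time_s: 37.92
position: [0.5005, -0.2118, 0.1867]
tool_rot: [[0.997, -0.074, -0.001], [-0.074, -0.997, 0.001], [-0.001, -0.001, -1.0]]
ft_force: [-0.4, -0.1, 0.2]
grip_width: 0.0852
gripper_force: 0.0
```

```bash
python3 - <<'E'
from h import *
im,d,c=snap('wrist','w10.png'); P=cloud(c,d); H=hsv(im); z=P[...,2]; np.savez('pics/w10',P=P,im=im)
m=(z>.055)&(z<.07)&(abs(P[...,1]+.0215)<.03)
print('fin',rects(P,m,40)); 
reg=(P[...,1]<-.1)&(P[...,1]>-.45)&(P[...,0]>.4)&(P[...,0]<.6)
for n,m in (('row',reg&(z>.057)&(z<.067)),('blue',reg&(z>.057)&(z<.067)&(H[...,0]>95)&(H[...,0]<130)&(H[...,1]>90)),('rim',reg&(z>.0135)&(z<.018)),('floor',reg&(z>.002)&(z<.0065)),('all',reg&(z>.0105)&(z<.07))):
    for r in rects(P,m,40): print(n,r)
go(.5,-.24,.19,-7)
E
```

```text
fin [([124.0, 203.0], 550, [0.502, -0.022], 30, 14, -3.4, 0.0637)]
row ([367.0, 190.0], 7984, [0.4976, -0.2504], 133, 53, 83.0, 0.0622)
blue ([403.0, 179.0], 544, [0.5071, -0.2829], 26, 17, -7.1, 0.0621)
blue ([432.0, 180.0], 486, [0.504, -0.3079], 25, 18, -6.5, 0.0621)
blue ([400.0, 207.0], 443, [0.4807, -0.2794], 23, 17, -8.0, 0.0621)
blue ([428.0, 208.0], 422, [0.4772, -0.3057], 24, 17, -6.8, 0.0621)
rim ([369.0, 165.0], 2044, [0.497, -0.2566], 214, 69, 82.9, 0.0158)
rim ([286.0, 230.0], 111, [0.4372, -0.1686], 71, 26, 41.2, 0.0161)
rim ([245.0, 228.0], 52, [0.4506, -0.1174], 33, 2, -77.1, 0.0162)
floor ([360.0, 173.0], 2225, [0.496, -0.2567], 202, 56, 82.8, 0.0042)
all ([367.0, 182.0], 11459, [0.497, -0.2566], 214, 69, 82.9, 0.0618)
all ([267.0, 246.0], 3286, [0.4273, -0.1398], 79, 63, -83.9, 0.0222)
pos [ 0.5007 -0.2113  0.1868] yaw -4.21 delta tool [ 0.0015  0.0287 -0.0032] turn z 0.049 t 37.98 q [-35.  23.  80.   0.  77.  59.]
```

View pics/w10.png

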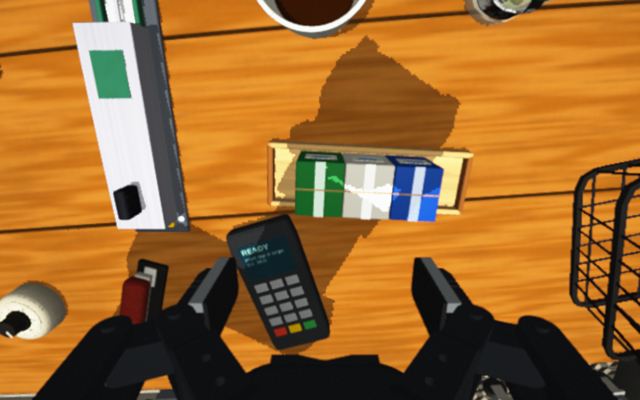

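The view shows the rail shut, with its fin at (128,202). The rack is at (368,180) with green at (320,185), white at (367,188) and blue at (415,188), and free space at both ends. I grip blue across its label faces and slide it outward.

move_arm(plan="-0.0012 0.0416 0 0 0 0 0.085;-0.0011 0.0416 0 0 0 0 0.085;0 0 0 0 0 -0.169 0.085;0 0 0 0 0 -0.169 0.085;0 0 0 0 0 -0.169 0.085;0 0 0 0 0 -0.169 0.085;0 0 0 0 0 -0.169 0.085;0 0 0 0 0 -0.169 0.085;0 0 0 0 0 -0.169 0.085;0 0 0 0 0 -0.169 0.085;0 0 0 0 0 -0.169 0.085;0 0 0 0 0 0 0.085")

```text
time_s: 39.48
position: [0.4926, -0.2938, 0.187]
tool_rot: [[0.124, 0.992, -0.0], [0.992, -0.124, 0.0], [0.0, -0.0, -1.0]]
ft_force: [-0.1, 0.5, -0.6]
grip_width: 0.0848
gripper_force: 0.0
```

move_arm(plan="0 0 0.04 0 0 0 0.085;0 0 0.04 0 0 0 0.085;0 0 0 0 0 0 0.085;0 0 0 0 0 0 0.085")

```text
time_s: 39.98
position: [0.4931, -0.2952, 0.1085]
tool_rot: [[0.125, 0.992, 0.002], [0.992, -0.125, -0.001], [-0.001, 0.002, -1.0]]
ft_force: [0.3, -1.0, 0.3]
grip_width: 0.0849
gripper_force: 0.0
```

```bash
cat >> h.py <<'E'
RO=np.array([.497,-.2566]); RY=-7.1
def rk(y,x=0):
    a=np.radians(RY); return RO+x*np.array([np.cos(a),np.sin(a)])+y*np.array([-np.sin(a),np.cos(a)])
def row():
    im,d,c=snap('wrist'); P=cloud(c,d); H=hsv(im); a=np.radians(RY); Q=P[...,:2]-RO
    X=Q@[np.cos(a),np.sin(a)]; Y=Q@[-np.sin(a),np.cos(a)]; z=P[...,2]; L=np.dstack([X,Y,z])
    for n,m in (('top',(z>.055)&(z<.07)&(abs(X)<.04)&(abs(Y)<.12)),('green',(abs(X)<.04)&(z>.05)&(H[...,0]>50)&(H[...,0]<85)&(H[...,1]>90)),('rim',(z>.013)&(z<.018)&(abs(X)<.04)&(abs(Y)<.12))):
        for r in rects(L,m,60): print(n,r)
    return im,L
E
python3 - <<'E'
from h import *
p=rk(-.0378); go(p[0],p[1],.025,82.9); im,L=row(); cv2.imwrite('pics/w11.png',im[:,:,::-1])
E
```

```text
pos [ 0.4931 -0.2952  0.1085] yaw 82.83 delta tool [ 0.0011 -0.001   0.0835] turn z -0.001 t 39.98 q [-43.  31.  81.   0.  68. -36.]
top ([322.0, 144.0], 17547, [-0.0005, 0.006], 132, 52, 90.0, 0.0624)
green ([298.0, 58.0], 1354, [-0.0137, 0.0638], 25, 17, -0.2, 0.0623)
green ([345.0, 59.0], 1367, [0.0129, 0.0638], 24, 16, 0.2, 0.0624)
green ([300.0, 107.0], 1230, [-0.0138, 0.0367], 25, 17, -0.3, 0.0622)
green ([344.0, 107.0], 1235, [0.013, 0.0366], 24, 17, 0.0, 0.0623)
rim ([324.0, 111.0], 3602, [-0.0003, -0.0009], 214, 70, -89.9, 0.0159)
```

move_arm(plan="0.001 -0.0008 0.04 0 0 0 0.085;0 0 0.043 0 0 0 0.085;0 0 0 0 0 0 0.085;0 0 0 0 0 0 0.03;0 0 0 0 0 0 0.03;0 0 0 0 0 0 0.03;-0.0078 0 0 0 0 0 0.03;-0.0078 0 0 0 0 0 0.03;-0.0078 0 0 0 0 0 0.03;-0.0078 0 0 0 0 0 0.03;-0.0078 0 0 0 0 0 0.03;0 0 0 0 0 0 0.03", grip_force=30)

```text
time_s: 41.52
position: [0.4876, -0.3336, 0.0262]
tool_rot: [[0.124, 0.992, 0.003], [0.992, -0.124, -0.003], [-0.002, 0.003, -1.0]]
ft_force: [-0.1, -0.1, 6.1]
grip_width: 0.0517
gripper_force: 31.5
```

move_arm(plan="0 0 0 0 0 0 0.03;0 0 0 0 0 0 0.085;0 0 0 0 0 0 0.085;0 0 0 0 0 0 0.085;0 0 -0.04 0 0 0 0.085;0 0 -0.045 0 0 0 0.085;0.04 0 0 0 0 0 0.085;0.043 0 0 0 0 0 0.085;0 0 0 0 0 0 0.085;0 0 0 0 0 0 0.085;0 0 0 0 0 0 0.085")

```text
time_s: 42.9
position: [0.497, -0.2513, 0.1088]
tool_rot: [[0.125, 0.992, 0.0], [0.992, -0.125, -0.0], [-0.0, 0.0, -1.0]]
ft_force: [-0.2, 0.5, 0.3]
grip_width: 0.0847
gripper_force: 0.0
```

```bash
python3 - <<'E'
from h import *
p=rk(.0062); go(p[0],p[1],.025,82.9); im,L=row()
E
```

```text
pos [ 0.497  -0.2513  0.1088] yaw 82.83 delta tool [0.0009 0.0006 0.0838] turn z -0.001 t 42.9 q [-39.  29.  84.  -0.  67. -32.]
top ([325.0, 186.0], 10551, [-0.0006, 0.0284], 89, 52, 90.0, 0.062)
top ([326.0, 322.0], 3564, [0.0002, -0.0768], 52, 45, -0.1, 0.062)
green ([303.0, 136.0], 1158, [-0.0132, 0.0645], 26, 17, -0.2, 0.0619)
green ([346.0, 136.0], 1201, [0.0129, 0.0642], 24, 18, 0.0, 0.0619)
green ([304.0, 179.0], 942, [-0.0138, 0.0375], 25, 17, -0.7, 0.062)
green ([345.0, 179.0], 938, [0.0129, 0.0374], 24, 17, 0.1, 0.062)
rim ([324.0, 151.0], 2946, [-0.0006, -0.0006], 214, 69, 89.9, 0.0157)
rim ([326.0, 269.0], 172, [0.0001, -0.0554], 52, 2, 0.5, 0.0157)
```

move_arm(plan="0.0009 0.0002 0.04 0 0 0 0.085;0 0 0.043 0 0 0 0.085;0 0 0 0 0 0 0.085;0 0 0 0 0 0 0.03;0 0 0 0 0 0 0.03;0 0 0 0 0 0 0.03;0.005 0 0 0 0 0 0.03;0.005 0 0 0 0 0 0.03;0.005 0 0 0 0 0 0.03;0 0 0 0 0 0 0.03;0 0 0 0 0 0 0.03")

```text
time_s: 44.32
position: [0.5004, -0.2355, 0.0277]
tool_rot: [[0.124, 0.992, 0.003], [0.992, -0.124, -0.003], [-0.002, 0.004, -1.0]]
ft_force: [0.5, -0.9, 8.0]
grip_width: 0.0517
gripper_force: 32.4
```

move_arm(plan="0 0 0 0 0 0 0.085;0 0 0 0 0 0 0.085;0 0 0 0 0 0 0.085;0 0 -0.04 0 0 0 0.085;0 0 -0.045 0 0 0 0.085;0 0 -0.045 0 0 0 0.085;0 0 0 0 0 0 0.085;0 0 0 0 0 0 0.085;0 0 0 0 0 0 0.085")

```text
time_s: 45.45
position: [0.4988, -0.2341, 0.1546]
tool_rot: [[0.124, 0.992, -0.002], [0.992, -0.124, 0.002], [0.001, -0.002, -1.0]]
ft_force: [0.2, 0.4, -0.4]
grip_width: 0.0849
gripper_force: 0.0
```

```bash
python3 - <<'E'
from h import *
go(.6474,.2525,.18,66.9); im,L=row()
E
```

```text
pos [ 0.4988 -0.2341  0.1546] yaw 82.89 delta tool [ 0.5013  0.0872 -0.0249] turn z 0.279 t 45.45 q [-37.  26.  81.   0.  73. -30.]
top ([326.0, 175.0], 7050, [0.0004, 0.0433], 88, 53, -89.9, 0.0622)
top ([326.0, 304.0], 2504, [0.0003, -0.0775], 52, 46, 0.7, 0.0621)
green ([309.0, 133.0], 783, [-0.013, 0.0785], 24, 17, -0.0, 0.0621)
green ([343.0, 133.0], 785, [0.0131, 0.0785], 25, 17, -0.1, 0.0621)
green ([309.0, 168.0], 614, [-0.0133, 0.0516], 24, 16, 0.0, 0.0621)
green ([343.0, 168.0], 607, [0.0134, 0.0515], 24, 16, -0.3, 0.0621)
rim ([322.0, 178.0], 2264, [-0.0003, -0.0004], 213, 69, 90.0, 0.0158)
rim ([326.0, 260.0], 120, [0.0005, -0.0556], 52, 2, -0.4, 0.0156)
```

move_arm(plan="0.0501 0.0087 -0.0025 0 0 0 0.085;0.0501 0.0087 -0.0025 0 0 0 0.085;0.0501 0.0087 -0.0025 0 0 0 0.085;0.0501 0.0087 -0.0025 0 0 0 0.085;0.0501 0.0087 -0.0025 0 0 0 0.085;0.0501 0.0087 -0.0025 0 0 0 0.085;0.0501 0.0087 -0.0025 0 0 0 0.085;0.0501 0.0087 -0.0025 0 0 0 0.085;0.0501 0.0087 -0.0025 0 0 0 0.085;0.0501 0.0087 -0.0025 0 0 0 0.085;0 0 0 0 0 0.14 0.085;0 0 0 0 0 0.139 0.085")

```text
time_s: 47.0
position: [0.6473, 0.2526, 0.1794]
tool_rot: [[0.395, 0.919, -0.002], [0.919, -0.395, -0.0], [-0.001, -0.002, -1.0]]
ft_force: [0.6, -0.3, -0.4]
grip_width: 0.0848
gripper_force: 0.0
```

move_arm(plan="0 0 0.03 0 0 0 0.085;0 0 0.03 0 0 0 0.085;0 0 0 0 0 0 0.085;0 0 0 0 0 0 0.085")

```text
time_s: 47.5
position: [0.6481, 0.252, 0.1218]
tool_rot: [[0.392, 0.92, 0.001], [0.92, -0.392, 0.0], [0.001, 0.001, -1.0]]
ft_force: [0.4, 0.0, -0.3]
grip_width: 0.0848
gripper_force: 0.0
```

```bash
python3 - <<'E'
from h import *
go(.6474,.2525,.022,66.9)
im,d,c=snap('wrist','w12.png'); P=cloud(c,d); z=P[...,2]
for r in rects(P,(z>.05)&(z<.066),150): print(r)
E
```

```text
pos [0.6481 0.252  0.1218] yaw 66.91 delta tool [ 0.0001 -0.0009  0.0998] turn z 0.0 t 47.5 q [12. 41. 57.  0. 81. 35.]
([267.0, 34.0], 857, [0.6581, 0.3776], 52, 16, 3.5, 0.0561)
([588.0, 80.0], 6840, [0.8468, 0.256], 138, 33, -81.5, 0.0594)
([323.0, 213.0], 4205, [0.6478, 0.2533], 52, 44, -23.3, 0.0585)
```

View pics/w12.png

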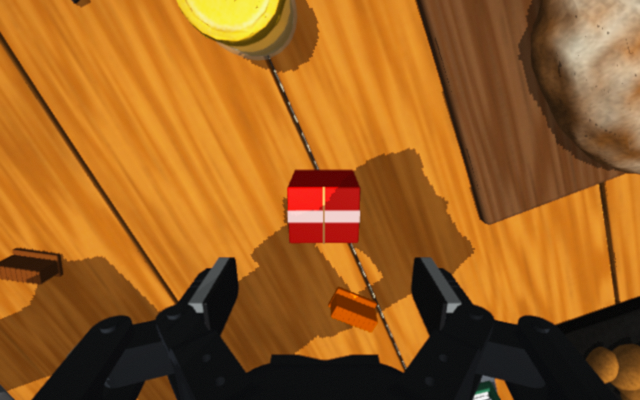

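move_arm(plan="0.0011 -0.0008 0.05 0 0 0 0.085;0 0 0.048 0 0 0 0.085;0 0 0 0 0 0 0.085;0 0 0 0 0 0 0.03;0 0 0 0 0 0 0.03;0 0 0 0 0 0 0.03;0 0 0 0 0 0 0.03;0 0 -0.03 0 0 0 0.03;0 0 -0.04 0 0 0 0.03;0 0 -0.04 0 0 0 0.03;0 0 0 0 0 0 0.03", grip_force=45)

```text
time_s: 48.92
position: [0.6488, 0.2536, 0.138]
tool_rot: [[0.392, 0.92, 0.009], [0.92, -0.392, 0.002], [0.005, 0.007, -1.0]]
ft_force: [0.2, 0.6, -2.2]
grip_width: 0.0518
gripper_force: 47.8
```

move_arm(plan="-0.0462 0.0057 0 0 0 0 0.03;-0.0462 0.0057 0 0 0 0 0.03;-0.0462 0.0057 0 0 0 0 0.03;-0.0462 0.0057 0 0 0 0 0.03;-0.0462 0.0057 0 0 0 0 0.03;-0.0462 0.0057 0 0 0 0 0.03;-0.0462 0.0057 0 0 0 0 0.03;-0.0462 0.0057 0 0 0 0 0.03;-0.0462 0.0057 0 0 0 0 0.03;-0.0462 0.0057 0 0 0 0 0.03;-0.0462 0.0057 0 0 0 0 0.03;-0.0467 0.0061 0 0 0 0 0.03")

```text
time_s: 50.42
position: [0.4921, -0.2854, 0.1327]
tool_rot: [[0.392, 0.92, -0.0], [0.92, -0.392, 0.0], [0.0, -0.001, -1.0]]
ft_force: [0.2, 0.5, -1.4]
grip_width: 0.0515
gripper_force: 47.6
```

move_arm(plan="0 0 0 0 0 -0.14 0.03;0 0 0 0 0 -0.139 0.03;0 0 0 0 0 0 0.03;0 0 0 0 0 0 0.03")

```text
time_s: 50.92
position: [0.4929, -0.284, 0.1328]
tool_rot: [[0.126, 0.992, -0.0], [0.992, -0.126, 0.0], [0.0, -0.0, -1.0]]
ft_force: [1.0, 0.5, -1.5]
grip_width: 0.0515
gripper_force: 47.6
```

```bash
python3 - <<'E'
from h import *
p=rk(-.0278); go(p[0],p[1],.029,82.9); print(env.observe()['grip_width'])
im,L=row(); cv2.imwrite('pics/w13.png',im[:,:,::-1]); z=L[...,2]
for r in rects(L,(z>.1)&(z<.2)&(abs(L[...,0])<.03),150): print('held',r)
E
```

```text
pos [ 0.4929 -0.284   0.1328] yaw 82.75 delta tool [-1.000e-04  7.000e-04  1.038e-01] turn z -0.003 t 50.92 q [-42.  29.  80.  -0.  71. -35.]
0.05145421675122115
top ([326.0, 109.0], 10300, [0.0001, 0.0432], 88, 53, -88.9, 0.0622)
green ([304.0, 58.0], 1061, [-0.0136, 0.0782], 24, 17, -0.2, 0.0622)
green ([346.0, 58.0], 1063, [0.013, 0.0781], 24, 17, 0.8, 0.0622)
green ([305.0, 101.0], 955, [-0.0137, 0.0519], 24, 17, -0.1, 0.0621)
green ([345.0, 101.0], 975, [0.0132, 0.0519], 24, 17, 0.1, 0.0621)
rim ([320.0, 91.0], 2305, [-0.0005, 0.0334], 147, 69, 89.9, 0.0157)
held ([326.0, 279.0], 17745, [-0.0, -0.0284], 60, 45, -0.0, 0.1648)
```

View pics/w13.png

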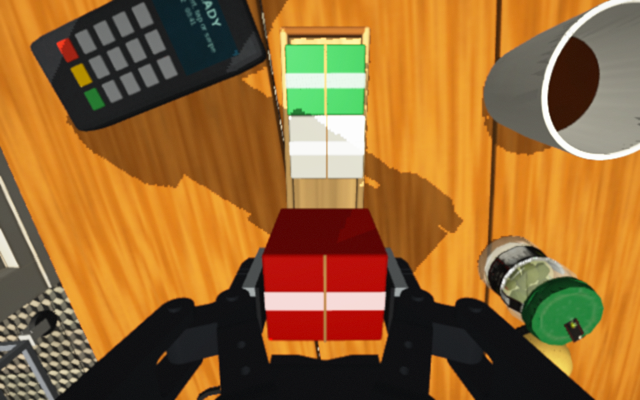

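The red carton is held at (325,295), centred over the gap between white at (326,145) and the blue one behind it. I lower it.

move_arm(plan="0.0005 0.0003 0.03 0 0 0 0.03;0 0 0.03 0 0 0 0.03;0 0 0.02 0 0 0 0.03;0 0 0.01 0 0 0 0.03;0 0 0.007 0 0 0 0.03;0 0 0.0045 0 0 0 0.03;0 0 0 0 0 0 0.03;0 0 0 0 0 0 0.03")

```text
time_s: 51.98
position: [0.4935, -0.2839, 0.0319]
tool_rot: [[0.124, 0.992, 0.001], [0.992, -0.124, -0.001], [-0.0, 0.001, -1.0]]
ft_force: [0.5, -0.7, -2.0]
grip_width: 0.0515
gripper_force: 47.7
```

```bash
python3 - <<'E'
from h import *
p=rk(-.0278); go(p[0],p[1],.0299,82.9); print(env.observe()['ft_force']); im,L=row()
E
```

```text
pos [ 0.4935 -0.2839  0.0319] yaw 82.89 delta tool [-0.0003  0.0001  0.002 ] turn z -0.0 t 51.98 q [-42.  36.  86.   0.  58. -35.]
[ 0.52156958 -0.65714497 -2.00450337]
top ([325.0, 114.0], 34355, [0.0001, 0.0416], 85, 53, -89.2, 0.0621)
top ([325.0, 297.0], 14385, [-0.0004, -0.0345], 79, 58, -0.0, 0.0638)
green ([284.0, 24.0], 3648, [-0.0138, 0.0768], 25, 15, -0.0, 0.0621)
green ([364.0, 24.0], 3664, [0.0129, 0.0768], 25, 15, -0.0, 0.0621)
green ([287.0, 103.0], 3546, [-0.0138, 0.0517], 25, 17, -0.1, 0.062)
green ([361.0, 103.0], 3550, [0.013, 0.0517], 25, 17, 0.2, 0.0621)
```

Red's top is about 1.5 mm above its seat. I lower the rest, release, rise and check.

move_arm(plan="0 0 0.0015 0 0 0 0.03;0 0 0 0 0 0 0.03;0 0 0 0 0 0 0.07;0 0 0 0 0 0 0.085;0 0 0 0 0 0 0.085;0 0 0 0 0 0 0.085;0 0 -0.04 0 0 0 0.085;0 0 -0.05 0 0 0 0.085;0.02 0 -0.05 0 0 0 0.085;0.04 0 -0.04 0 0 0 0.085;0 0 0 0 0 0 0.085;0 0 0 0 0 0 0.085")

```text
time_s: 53.52
position: [0.5004, -0.2243, 0.2091]
tool_rot: [[0.124, 0.992, -0.001], [0.992, -0.124, 0.0], [0.0, -0.001, -1.0]]
ft_force: [-0.3, -0.2, -0.7]
grip_width: 0.085
gripper_force: 0.0
```

```bash
python3 - <<'E'
from h import *
im,L=row(); cv2.imwrite('pics/w14.png',im[:,:,::-1]); H=hsv(im); z=L[...,2]
for n,m in (('blue',(H[...,0]>95)&(H[...,0]<130)&(H[...,1]>90)),('red',((H[...,0]<8)|(H[...,0]>172))&(H[...,1]>130))):
    for r in rects(L,m&(z>.05)&(z<.07)&(abs(L[...,0])<.04)&(abs(L[...,1])<.12),60): print(n,r)
im,P,_=seated()
m=(P[...,2]>.055)&(P[...,2]<.07)&(abs(P[...,1]+.022)<.03)&(abs(P[...,0]-.5)<.06); print('fin',rects(P,m,20)); print(cl(.035))
a,d,c=snap('side'); cv2.imwrite('pics/side2.png',cv2.resize(a[110:300,180:430],(800,608))[:600,:,::-1])
E
```

```text
top ([326.0, 172.0], 4686, [0.0001, 0.0434], 88, 52, -89.2, 0.0616)
top ([325.0, 259.0], 3744, [-0.0002, -0.0525], 93, 52, -89.6, 0.0615)
green ([311.0, 138.0], 497, [-0.014, 0.0786], 23, 17, 0.1, 0.0615)
green ([339.0, 138.0], 513, [0.0132, 0.0786], 24, 17, 0.2, 0.0614)
green ([311.0, 166.0], 392, [-0.014, 0.0515], 23, 15, 0.3, 0.0615)
green ([339.0, 166.0], 400, [0.0131, 0.0514], 23, 15, 0.2, 0.0615)
rim ([322.0, 172.0], 1705, [-0.0007, 0.0002], 213, 69, 89.9, 0.0152)
blue ([325.0, 270.0], 806, [-0.0003, -0.0641], 50, 19, -0.2, 0.0613)
blue ([314.0, 293.0], 261, [-0.0131, -0.0905], 23, 16, -0.4, 0.0615)
blue ([337.0, 293.0], 263, [0.0131, -0.0905], 25, 15, -0.2, 0.0615)
red ([325.0, 228.0], 919, [-0.0009, -0.0152], 51, 19, 0.5, 0.0612)
red ([313.0, 253.0], 323, [-0.0136, -0.0425], 24, 17, 0.0, 0.0614)
red ([337.0, 253.0], 329, [0.0129, -0.0424], 25, 17, 0.9, 0.0614)
fin []
[ 0.50220148 -0.02152426]
```

View pics/w14.png

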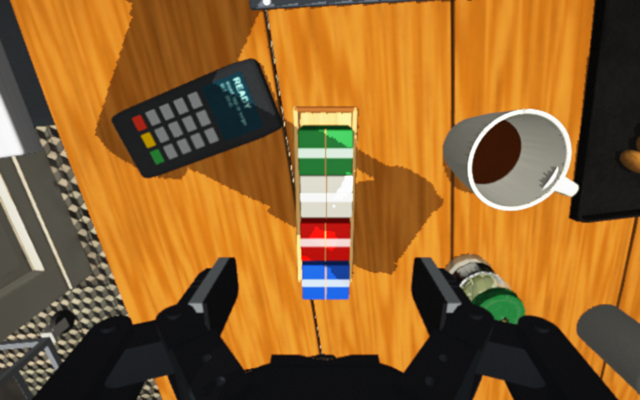

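View pics/side2.png

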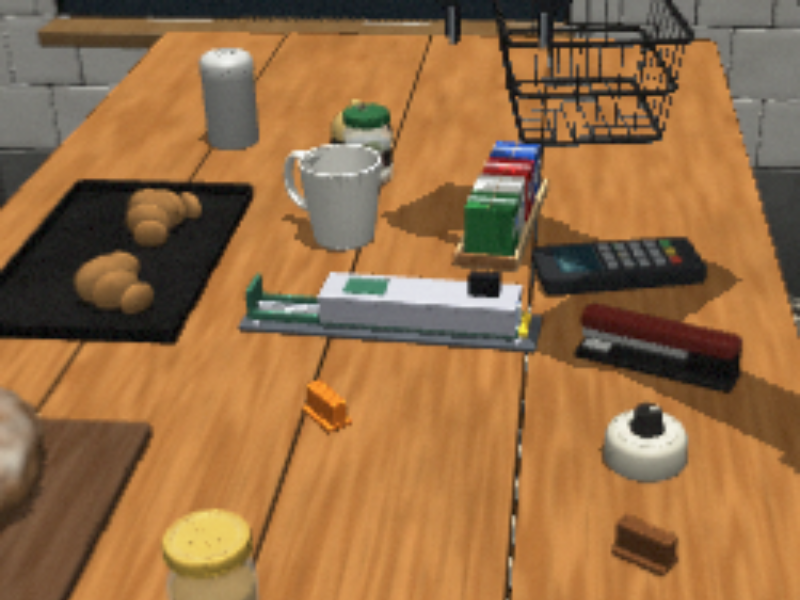

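In the wrist view the rack holds green, white, red and blue at (327,152), (326,195), (325,240) and (325,280), with level tops. In the side crop the rail is shut (fin at (485,283)) and the sticks are gone from the table. I hand in.

```bash
python3 -c "
from h import *
print(env.close_job(), env.observe()['time_s'])"
```

```text
the job is handed in; nothing more can be done
the job is handed in; nothing more can be done
```

The job is handed in, though the hand-in returned no verdict: all four white sticks are seated in the channel with the rail shut over them, and the red carton stands upright in the rack between blue and white.

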